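# Load the burn-in box

## Robot

A 6-joint arm with a two-finger parallel gripper is mounted at the origin on the work surface. World frame = base frame: x ahead of the robot, y to its left, z up, the work surface at z = 0. Lengths are in m, angles in degrees, forces in N, time in s.
With the tool pointing down it reaches from about 0.4 to 0.825 m from the base axis. Payload 7 kg.
Tool frame: the origin (TCP) lies on the centre line of the jaws, within the pads' length; the fingertips stand 22 mm ahead of it and the grasp point (between the pads) lies 3 mm ahead of it (ctrl.finger_overhang is the distance from the TCP to the fingertips, in m); z points along the fingers, y is the line along which they close (so a half turn about z gives the same grasp; the last joint's range is limited). The gripper opens to 88 mm and grips with 3 to 60 N. Pads are 19 mm wide; open, the fingers measure 130 mm over their backs; the gripper's body (78 mm by 193 mm) begins 47 mm behind the grasp point.
Start: joints at [-46.576, 20.546, 0.682, 0, -70.136, -16.507], TCP at [0.306, -0.602, 0.249] pointing down, gripper open.
Joint ranges: [-176.03, 176.03], [-82.01, 121.73], [-58.28, 71.71], [-173.87, 95.51], [-174.79, -0.11], [-173.66, 173.66]. Speed limits (degrees/s): [136.94, 136.94, 172.46, 180, 180, 180].

## Interface

Orientations are given as [roll, pitch, yaw] about the fixed x, y, z axes, in that order (R = Rz(yaw) Ry(pitch) Rx(roll)).
In Python, from plant import ctrl gives the robot as it stands. The module is installed in compiled form; this text tells all that it offers.
- The arm moves only by the shell command python3 -m creep 'ROWS'. ROWS is JSON, a list of rows, each an object with "grip": the closure, from 0 (fully open) to 1 (shut); "delta_pos": the shift along the tool's x, y, z scaled (see below), a list of three; "rotation": the turn, a rotation vector about the tool's x, y, z scaled (see below), a list of three. A call has 1 to 5 rows; each row is the pose to reach, as a shift and turn from the pose commanded when the call began, along the tool's axes at that moment; what a row does not reach only later rows make up. The controller multiplies each number of a shift by 10 cm and each number of a turn by pi/2 rad. A row lasts 1/10 s, in which the tool goes at most 50 mm and 8.59 degrees, less where a joint would pass 70% of its speed; a pose out of reach is approached as far as the arm can. A call with a number of a shift or a turn outside -1 to 1 is refused whole. A call with a gripper value outside its range is refused whole. The fingers move at their own pace and stop on an object; the grip force is fixed at half the most. Time passes only in rows, so rows that repeat a pose let the fingers close. It gives the time, the measured TCP pose, the force, the opening and the grip force at its end, in the units of the state.
- ctrl.get_obs(): the state, without advancing time (a new reading comes with each control period).
- ctrl.snapshot(name): name is "side" or "top"; returns a dict with "color" (384x512x3 uint8, red, green, blue), "intrinsics" (3x3 intrinsics, pixels), "R" (3x3) and "t" (3): a world point X has camera coordinates R X + t. Camera axes: x right, y down, z forward; pixel columns grow to the right and rows downward; lengths in m; the calibration is good to about 2 mm. A picture is of the moment at which its call begins. There is no depth.
- ctrl.close_job(): hands the job in; it is judged then, once.
The state is a dict: "clock": time; "joint_pos": joint angles; "qvel": joint speeds; "tau": joint torques, N m; "tool_pos": TCP position; "orientation": TCP orientation; "force": force on the tool from outside, world axes, zero at the start; "moment": the same for the moment, N m; "opening": finger opening in m; "gripper_force": force on a finger pad.
Only numpy, scipy, OpenCV 4.12 (cv2) and the standard library are available. Lean on these libraries where they do the work, as an engineer would, in place of code of your own. Each camera call takes 0.05 s, during which the arm holds its last target. There are 200 camera calls.

## Task

Load the burn-in box: raise its clear sash all the way, lift the tray's lock pin out and park it hanging upright in the notched bracket beside the box, then pull the tray fully out and set every finned module from the mat flat on its floor, side by side inside the rim. Then, with the sash still fully raised, push the tray fully home, and only after that lower the sash gently by its handle until it is fully shut. Leave the pin parked and do not disturb the other things on the bench.

Things in the scene. Friction and masses are not known exactly. Their poses are not given: they have to be found in the camera images.
- box: Burn-in box, fixed: grey metal base, clear walls, 250 wide, 160 deep, clear roof 141 mm high. Origin on the bench below the middle of the sash; its x points into the box (open side faces -x), y along the sash, z up. At x = 0 aluminium guides 24 (x) by 14 mm stand at y = +-118 mm, 285 mm high. In front (x 0 to -110 mm) is a 20 mm high sill over which the tray slides.
- sash (a joint): Height of the clear sliding sash above shut, in m: 0 = fully shut, 0.12 = fully raised. It moves straight up and down and stays wherever it is left; it takes about 9 N to raise and about 3 N to lower.
- sash_grip (a point): Middle of the sash's handle: a dark steel bar above the sash's top edge, along the box's y, 122 mm long, 14 x 14 mm thick, on two legs; the middle 98 mm is clear, with 26 mm free below it. Pinch it from above across its thickness (along the box's x). 185 mm above the bench when shut; rises with the sash.
- tray (a joint): How far the steel tray is pulled out, in m: 0 = fully home, 0.19 = fully out. It slides straight along the box's -x, stays where it is left, and takes about 3 N. The lock pin stops it while in its bore.
- tray_bed (a point): Top centre of the tray's floor, 27 mm above the bench; axes as the box's. The flat floor is 120 (x) by 180 mm (y) inside a rim 18 mm high and 5 mm thick. When home, the bed is inside the box, centred at x = +76 mm; when out, it is in front of the raised sash, centred at x = -114 mm.
- tray_grip (a point): Grip point on the tray's pull: an upright black fin on the tray's front tongue, 30 mm long (box's x), 12 mm thick (box's y), rising from 29 to 75 mm above the bench; the point is at 65 mm. Always in front of the sash (75 mm when home). Pinch it from above across its thickness.
- pin: Loose steel lock pin, upright in the 14 mm square bore through the tray's tongue and sill, 90 mm beside the fin. Origin on its axis under its shoulder, 29 mm above the bench at first. Below: shaft 10 mm across, 26 mm long (lift 26 mm to free it). Above: shoulder disc 24 mm across, 5 high, then a round grip 16 across, 30 high.
- notch (a point): Parking place: centre of a slot in the top face of an aluminium bracket beside the box (box x = -75, y = +145 mm, 50 mm up). Plate 8 mm thick, free air below; slot 14 mm wide along the box's x, open at the -x end and from above, 21 mm long before and 29 mm behind this point. Parked, the shaft hangs in the slot and the shoulder rests on the plate: pin origin at this point.
- module1: Finned power module (2 to 4 are present, the others absent): black base with five lengthwise bright fins, 46 mm (its x) by 34 mm (its y) by 24 mm high, about 0.09 kg, standing flat on the mat. Origin at the centre of its underside.
- module2: Finned power module (2 to 4 are present, the others absent): black base with five lengthwise bright fins, 46 mm (its x) by 34 mm (its y) by 24 mm high, about 0.09 kg, standing flat on the mat. Origin at the centre of its underside.
- module3: Finned power module (2 to 4 are present, the others absent): black base with five lengthwise bright fins, 46 mm (its x) by 34 mm (its y) by 24 mm high, about 0.09 kg, standing flat on the mat. Origin at the centre of its underside.
- module4: Finned power module (2 to 4 are present, the others absent): black base with five lengthwise bright fins, 46 mm (its x) by 34 mm (its y) by 24 mm high, about 0.09 kg, standing flat on the mat. Origin at the centre of its underside.
- spool: Bystander, to be left alone: solder spool, red flanges, 60 mm across, 32 mm high, lying flat among the modules. Origin: centre of its underside.
- iron_rest: Bystander, to be left alone: red round soldering-iron rest, 72 mm across, with two wire prongs 45 mm high. Origin: centre of its underside.
- third_hand: Bystander, to be left alone: heavy black stand, foot 75 x 60 mm, post 85 mm high. Origin: centre of its underside.
- housing1: Bystander, to be left alone: small white nylon connector housing, 26 x 20 x 12 mm. Origin: centre of its underside.
- housing2: Bystander, to be left alone: small white nylon connector housing, 26 x 20 x 12 mm. Origin: centre of its underside.
- cutters: Bystander, to be left alone: small side cutters with blue handles, about 115 mm long, 10 mm thick, lying flat. Origin: centre of its underside.
Mind the look-alikes: they are no part of the job. Leave any pink or yellow look-alike of the module1 alone. What is shaped like the module3 but turquoise is not meant.

How it is judged (in metres and radians):
On the way, in this order (a step that is already met when the one before it is completed fails the run):
1. the sash is raised all the way (value of joint sash above 0.105 m), for 0.2 s.
2. the pin is parked in the notch and the tray is pulled fully out under the raised sash (horizontal distance between pin and notch below 0.014 m and z of pin in the frame of notch between -0.005 and 0.005 m and angle between pin's own z axis and vertical below 0.15 rad and value of joint tray above 0.17 m and value of joint sash above 0.105 m), for 0.2 s.
3. every module lies flat on the tray while it is out (x of module1 in the frame of tray_bed between -0.046 and 0.046 m and y of module1 in the frame of tray_bed between -0.076 and 0.076 m and z of module1 in the frame of tray_bed between -0.006 and 0.006 m and angle between each of module1, module2, module3, module4's own z axis and vertical below 0.12 rad and linear speed of each of module1, module2, module3, module4 below 0.05 m/s and x of module2 in the frame of tray_bed between -0.046 and 0.046 m and y of module2 in the frame of tray_bed between -0.076 and 0.076 m and z of module2 in the frame of tray_bed between -0.006 and 0.006 m and x of module3 in the frame of tray_bed between -0.046 and 0.046 m and y of module3 in the frame of tray_bed between -0.076 and 0.076 m and z of module3 in the frame of tray_bed between -0.006 and 0.006 m and x of module4 in the frame of tray_bed between -0.046 and 0.046 m and y of module4 in the frame of tray_bed between -0.076 and 0.076 m and z of module4 in the frame of tray_bed between -0.006 and 0.006 m and value of joint tray above 0.17 m and value of joint sash above 0.105 m), for 0.2 s.
4. the loaded tray is fully home while the sash is still raised (x of module1 in the frame of tray_bed between -0.046 and 0.046 m and y of module1 in the frame of tray_bed between -0.076 and 0.076 m and z of module1 in the frame of tray_bed between -0.006 and 0.006 m and angle between each of module1, module2, module3, module4's own z axis and vertical below 0.12 rad and linear speed of each of module1, module2, module3, module4 below 0.05 m/s and x of module2 in the frame of tray_bed between -0.046 and 0.046 m and y of module2 in the frame of tray_bed between -0.076 and 0.076 m and z of module2 in the frame of tray_bed between -0.006 and 0.006 m and x of module3 in the frame of tray_bed between -0.046 and 0.046 m and y of module3 in the frame of tray_bed between -0.076 and 0.076 m and z of module3 in the frame of tray_bed between -0.006 and 0.006 m and x of module4 in the frame of tray_bed between -0.046 and 0.046 m and y of module4 in the frame of tray_bed between -0.076 and 0.076 m and z of module4 in the frame of tray_bed between -0.006 and 0.006 m and value of joint tray below 0.008 m and value of joint sash above 0.105 m), for 0.2 s.
At the end, for the whole second after the job is handed in: The sash is shut (within 6 mm), the tray home (within 8 mm), the pin hangs upright in the notch (within 14 mm of its centre and 5 mm of its height), and every module present lies flat and at rest on the tray floor inside the rim (value of joint sash below 0.006 m and value of joint tray below 0.008 m and horizontal distance between pin and notch below 0.014 m and z of pin in the frame of notch between -0.005 and 0.005 m and angle between pin's own z axis and vertical below 0.15 rad and x of module1 in the frame of tray_bed between -0.046 and 0.046 m and y of module1 in the frame of tray_bed between -0.076 and 0.076 m and z of module1 in the frame of tray_bed between -0.006 and 0.006 m and angle between each of module1, module2, module3, module4's own z axis and vertical below 0.12 rad and linear speed of each of module1, module2, module3, module4, pin below 0.05 m/s and x of module2 in the frame of tray_bed between -0.046 and 0.046 m and y of module2 in the frame of tray_bed between -0.076 and 0.076 m and z of module2 in the frame of tray_bed between -0.006 and 0.006 m and x of module3 in the frame of tray_bed between -0.046 and 0.046 m and y of module3 in the frame of tray_bed between -0.076 and 0.076 m and z of module3 in the frame of tray_bed between -0.006 and 0.006 m and x of module4 in the frame of tray_bed between -0.046 and 0.046 m and y of module4 in the frame of tray_bed between -0.076 and 0.076 m and z of module4 in the frame of tray_bed between -0.006 and 0.006 m); the robot touches nothing.
It fails at once if the sash comes down while the tray is out (value of joint sash below 0.06 m and value of joint tray above 0.02 m).
It fails at once if the sash is slammed down (faster than 0.4 m/s) (velocity of joint sash below -0.4 m/s).
It fails at once if another thing on the bench is moved more than 30 mm (distance of any of spool, iron_rest, third_hand, housing1, housing2, cutters from where it was at the start of the episode above 0.03 m).
Of module1, module2, module3, module4 only 2 to 4 are there at a start; the rules pass over those that are not, and their reading is None.
At some moment in a run one of module1, module2, module3, module4 may be knocked a few centimetres aside while the robot is not near it.
It also fails if it takes over 210 s, if anything falls off the work surface, if the arm or the gripper's body presses on something with over 40 N, if the wrist force passes 120 N, or if a joint passes its speed limit or range.

## Working session

There is one attempt and no reset: what is moved stays moved. The work goes in short steps, Python scripts to look and compute and a shell command to move; the robot and the scene stay as the last step left them, time stands still between calls to the robot, and variables do not carry over. Pictures are saved under pics/ and viewed, at most 14 in all, crops included, and the job is handed in when it is done.

```bash
mkdir -p pics; cat > h.py <<'E'
import numpy as np, cv2, json
from plant import ctrl
from scipy.spatial.transform import Rotation as Ro
def snap(n,save=None):
    s=ctrl.snapshot(n); np.savez('%s.npz'%n,**{k:s[k] for k in('color','intrinsics','R','t')})
    if save: cv2.imwrite('pics/'+save,s['color'][:,:,::-1])
    return s
def load(n): return dict(np.load('%s.npz'%n))
def ray(s,u,v,z):
    d=s['R'].T@(np.linalg.inv(s['intrinsics'])@[u,v,1.]); o=-s['R'].T@s['t']
    return o+d*(z-o[2])/d[2]
def proj(s,X):
    c=s['R']@np.asarray(X,float)+s['t']; p=s['intrinsics']@c; return p[:2]/p[2]
E
python3 - <<'E'
from h import *
for n in('side','top'):
    s=snap(n,n+'0.png'); print(n,s['intrinsics'].round(1).tolist(),(-s['R'].T@s['t']).round(3),s['R'].round(3).tolist())
o=ctrl.get_obs(); print({k:np.round(v,3).tolist() for k,v in o.items()},ctrl.finger_overhang)
E
```

```text
side [[465.3, 0.0, 255.4], [0.0, 465.3, 192.4], [0.0, 0.0, 1.0]] [ 0.373 -0.977  0.983] [[0.979, -0.202, -0.004], [-0.14, -0.664, -0.735], [0.145, 0.72, -0.678]]
top [[477.2, 0.0, 256.8], [0.0, 477.2, 186.3], [0.0, 0.0, 1.0]] [ 0.242 -0.025  1.658] [[0.02, -1.0, 0.005], [-0.981, -0.021, -0.193], [0.193, -0.001, -0.981]]
{'clock': 0.1, 'joint_pos': [-46.576, 20.587, 0.64, -0.017, -70.136, -16.505], 'qvel': [-0.107, -0.047, 0.161, 0.101, 0.096, 0.049], 'tau': [-0.002, -58.416, 29.375, 7.016, 0.01, -0.0], 'tool_pos': [0.305, -0.602, 0.248], 'orientation': [179.916, -0.008, -153.087], 'force': [-0.223, 0.048, -0.509], 'moment': [0.082, 0.013, 0.033], 'gripper_force': 0.0, 'opening': 0.088} 0.022
```

View pics/top0.png

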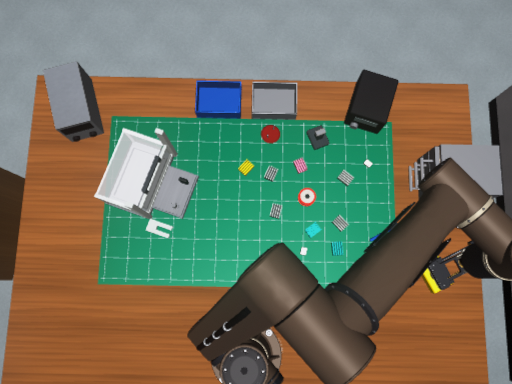

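View pics/side0.png

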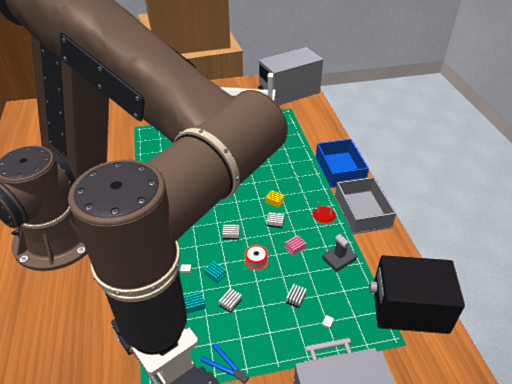

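The top view shows the box at about (140,175), pin and fin near (180,190), and the bracket at (159,229). Four grey modules are at (271,173), (346,177), (276,211) and (340,223); the yellow, pink and turquoise ones are decoys. In the side view the arm hides the box.

```bash
python3 - <<'E'
from h import *
s=load('top'); im=s['color'][:,:,::-1]
c=cv2.resize(im[115:250,85:210],None,fx=4.4,fy=4.4,interpolation=cv2.INTER_CUBIC); cv2.imwrite('pics/box0.png',c)
# grey bright fins on the mat
hsv=cv2.cvtColor(im,cv2.COLOR_BGR2HSV)
m=((hsv[:,:,1]<60)&(hsv[:,:,2]>95)).astype(np.uint8)
g=((hsv[:,:,0]>60)&(hsv[:,:,0]<95)&(hsv[:,:,1]>110)).astype(np.uint8)
for (u,v) in [(271,173),(346,177),(276,211),(340,223)]:
    w=np.zeros_like(m); w[v-12:v+13,u-12:u+13]=1
    k=(hsv[:,:,1]<70).astype(np.uint8)*w
    k=cv2.morphologyEx(k,cv2.MORPH_OPEN,np.ones((3,3),np.uint8))
    n,l,st,ce=cv2.connectedComponentsWithStats(k); i=1+np.argmax(st[1:,4])
    pts=np.argwhere(l==i)[:,::-1]
    W=np.array([ray(s,*p,0.02)[:2] for p in pts]).astype(np.float32)
    (c0,sz,a)=cv2.minAreaRect(W*1000); print((u,v),st[i,4],np.round(c0),np.round(sz),round(a,1),W.mean(0).round(3))
E
```

```text
(271, 173) 120 [614. -73.] [35. 46.] 69.5 [ 0.613 -0.073]
(346, 177) 134 [ 604. -337.] [45. 38.] 52.9 [ 0.604 -0.337]
(276, 211) 126 [482. -93.] [34. 45.] 76.9 [ 0.482 -0.093]
(340, 223) 131 [ 443. -317.] [43. 37.] 45.2 [ 0.443 -0.317]
```

View pics/box0.png

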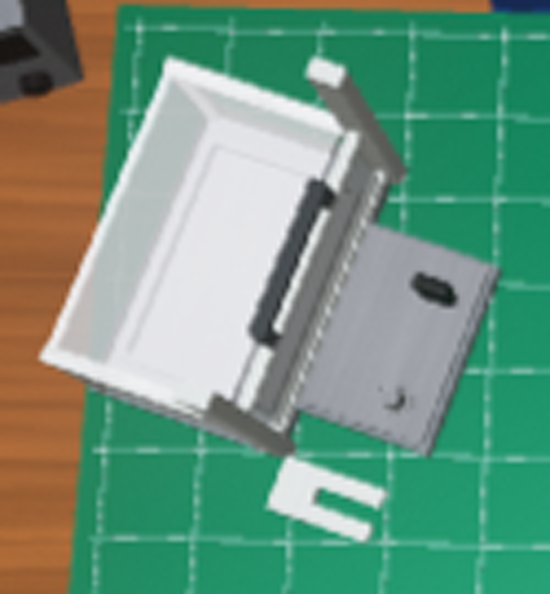

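The crop shows the handle from (320,190) to (263,333), the fin at (435,290), the pin at (397,397) and the bracket slot from (317,493) opening to lower right.

```bash
python3 - <<'E'
from h import *
s=load('top'); im=s['color'][:,:,::-1]
hsv=cv2.cvtColor(im,cv2.COLOR_BGR2HSV)
def comp(x0,y0,x1,y1,cond,z):
    w=np.zeros(im.shape[:2],np.uint8); w[y0:y1,x0:x1]=1
    n,l,st,ce=cv2.connectedComponentsWithStats((cond&(w>0)).astype(np.uint8)); i=1+np.argmax(st[1:,4])
    p=np.argwhere(l==i)[:,::-1]; W=np.array([ray(s,*q,z)[:2] for q in p],np.float32)*1000
    r=cv2.minAreaRect(W); mm=W.mean(0); ev,V=np.linalg.eigh(np.cov((W-mm).T)); d=V[:,1]
    print(st[i,4],np.round(r[0]),np.round(r[1]),round(r[2],1),'mean',mm.round(),'dir',round(np.degrees(np.arctan2(d[1],d[0])),1)); return mm
V=hsv[:,:,2]
print('handle');comp(138,150,165,198,V<90,.19)
print('fin');f=comp(176,173,192,187,V<75,.07)
print('bracket');b=comp(140,215,176,242,(V>190)&(hsv[:,:,1]<60),.05)
k=lambda u,v,z:(ray(s,u/4.4+85,v/4.4+115,z)*1000).round()[:2]
print('pin',k(397,392,.064),'slot end',k(317,495,.05),'slot open',k(382,512,.05))
print('tray fr corners',k(497,268,.028),k(430,452,.028),'hand ends',k(320,190,.19),k(263,333,.19),'guide far top',k(327,72,.285))
E
```

```text
handle
157 [562. 306.] [ 20. 121.] 72.1 mean [565. 308.] dir 162.4
fin
39 [570. 223.] [33. 14.] 72.5 mean [571. 223.] dir 66.3
bracket
238 [409. 302.] [81. 42.] 71.7 mean [410. 306.] dir 71.6
pin [489. 248.] slot end [410. 307.] slot open [398. 257.]
tray fr corners [596. 180.] [448. 225.] hand ends [616. 289.] [510. 323.] guide far top [674. 269.]
```

```bash
cat >> h.py <<'E'
B0=np.array([.564,.306]); YB=72.3
def box(x,y):
    a=np.radians(YB); return B0+[x*np.cos(a)-y*np.sin(a), x*np.sin(a)+y*np.cos(a)]
def need(xy,z,yaw=None):
    o=ctrl.get_obs(); R=Ro.from_euler('xyz',o['orientation'],degrees=True)
    d=R.inv().apply(np.r_[xy,z]-o['tool_pos'])*10
    print('t=%.1f pos'%o['clock'],np.round(o['tool_pos'],4),'ori',np.round(o['orientation'],1),'F',np.round(o['force'],1),'open %.3f gf %.1f'%(o['opening'],o['gripper_force']))
    print('   need units',d.round(3), 'rotz', None if yaw is None else round(-(((yaw-o['orientation'][2])+180)%360-180)/90,4))
E
python3 -m creep '[{"grip":0,"delta_pos":[0,0,-0.5],"rotation":[0,0,-0.095]},{"grip":0,"delta_pos":[0,0,-1],"rotation":[0,0,-0.19]},{"grip":0,"delta_pos":[0,0,-1],"rotation":[0,0,-0.285]},{"grip":0,"delta_pos":[0,0,-1],"rotation":[0,0,-0.376]}]'
for i in 1; do python3 -m creep '[{"grip":0,"delta_pos":[0,0,0],"rotation":[0,0,-0.095]},{"grip":0,"delta_pos":[0,0,0],"rotation":[0,0,-0.19]},{"grip":0,"delta_pos":[0,0,0],"rotation":[0,0,-0.285]},{"grip":0,"delta_pos":[0,0,0],"rotation":[0,0,-0.376]},{"grip":0,"delta_pos":[0,0,0],"rotation":[0,0,-0.376]}]'; done
python3 -c "
from h import *
need(box(0,0),.35,-17.7)"
```

```text
clock: 0.5
tool_pos: [0.3059, -0.6022, 0.3504]
orientation: [-179.8, -0.0, -118.9]
force: [0.3, -0.1, -1.6]
opening: 0.0875
gripper_force: 0.0
clock: 1.0
tool_pos: [0.3055, -0.6017, 0.348]
orientation: [180.0, 0.0, -85.3]
force: [-0.0, -0.3, -0.4]
opening: 0.0877
gripper_force: 0.0
t=1.0 pos [ 0.3055 -0.6017  0.348 ] ori [180.    0.  -85.3] F [-0.  -0.3 -0.4] open 0.088 gf 0.0
   need units [-8.834 -3.323 -0.014] rotz -0.7509
```

```bash
R1='' 
python3 -m creep '[{"grip":0,"delta_pos":[0,0,0],"rotation":[0,0,-0.375]},{"grip":0,"delta_pos":[0,0,0],"rotation":[0,0,-0.375]},{"grip":0,"delta_pos":[0,0,0],"rotation":[0,0,-0.375]},{"grip":0,"delta_pos":[0,0,0],"rotation":[0,0,-0.375]}]' >/dev/null
python3 -m creep '[{"grip":0,"delta_pos":[0,0,0],"rotation":[0,0,-0.375]},{"grip":0,"delta_pos":[0,0,0],"rotation":[0,0,-0.375]},{"grip":0,"delta_pos":[0,0,0],"rotation":[0,0,-0.375]},{"grip":0,"delta_pos":[0,0,0],"rotation":[0,0,-0.375]},{"grip":0,"delta_pos":[0,0,0],"rotation":[0,0,-0.375]}]' | tail -4 | head -1
python3 -m creep '[{"grip":0,"delta_pos":[0,-0.33,0],"rotation":[0,0,0]},{"grip":0,"delta_pos":[0,-0.66,0],"rotation":[0,0,0]},{"grip":0,"delta_pos":[0,-1,0],"rotation":[0,0,0]}]' >/dev/null
python3 -m creep '[{"grip":0,"delta_pos":[0,-0.33,0],"rotation":[0,0,0]},{"grip":0,"delta_pos":[0,-0.66,0],"rotation":[0,0,0]},{"grip":0,"delta_pos":[0,-1,0],"rotation":[0,0,0]}]' >/dev/null
python3 -m creep '[{"grip":0,"delta_pos":[0,-0.33,0],"rotation":[0,0,0]},{"grip":0,"delta_pos":[0,-0.66,0],"rotation":[0,0,0]},{"grip":0,"delta_pos":[0,-1,0],"rotation":[0,0,0]}]' >/dev/null
python3 -m creep '[{"grip":0,"delta_pos":[0,-0.33,0],"rotation":[0,0,0]},{"grip":0,"delta_pos":[0,-0.66,0],"rotation":[0,0,0]},{"grip":0,"delta_pos":[0,-1,0],"rotation":[0,0,0]}]' >/dev/null
python3 -m creep '[{"grip":0,"delta_pos":[0,-0.33,0],"rotation":[0,0,0]},{"grip":0,"delta_pos":[0,-0.66,0],"rotation":[0,0,0]},{"grip":0,"delta_pos":[0,-1,0],"rotation":[0,0,0]}]' >/dev/null
python3 -m creep '[{"grip":0,"delta_pos":[0,-0.33,0],"rotation":[0,0,0]},{"grip":0,"delta_pos":[0,-0.66,0],"rotation":[0,0,0]},{"grip":0,"delta_pos":[0,-1,0],"rotation":[0,0,0]}]' >/dev/null
python3 -c "
from h import *
need(box(0,0),.35,-17.7)
snap('side','s1.png')"
```

```text
orientation: [-180.0, 0.0, -18.0]
t=3.7 pos [ 0.4901 -0.0296  0.3487] ori [-180.    -0.   -18.3] F [ 0.2 -0.6  0.7] open 0.088 gf 0.0
   need units [-0.355 -3.418 -0.012] rotz -0.0072
```

View pics/s1.png

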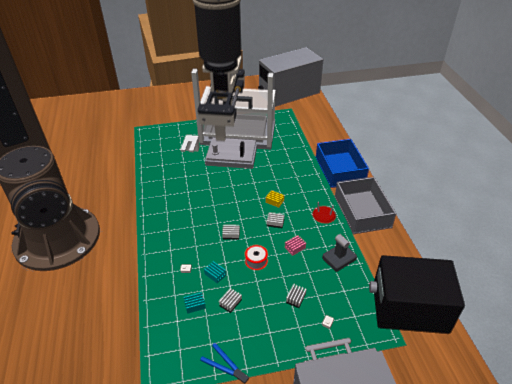

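The side view now shows the pin near (215,150), the fin at (242,150), and the bracket at (189,143). The modules are at (231,231), (275,219), (231,300) and (297,295).

```bash
python3 - <<'E'
from h import *
s=load('side'); im=s['color'][:,:,::-1]
cv2.imwrite('pics/s1box.png',cv2.resize(im[60:175,165:290],None,fx=4.8,fy=4.8,interpolation=cv2.INTER_CUBIC))
hsv=cv2.cvtColor(im,cv2.COLOR_BGR2HSV)
for (u,v) in [(275,219),(297,295),(231,231),(231,300)]:
    w=np.zeros(im.shape[:2],np.uint8); w[v-17:v+18,u-17:u+18]=1
    k=((hsv[:,:,1]<90)).astype(np.uint8)*w
    k=cv2.morphologyEx(k,cv2.MORPH_OPEN,np.ones((4,4),np.uint8))
    n,l,st,ce=cv2.connectedComponentsWithStats(k); i=1+np.argmax(st[1:,4])
    W=np.array([ray(s,*p,0.024)[:2] for p in np.argwhere(l==i)[:,::-1]]).astype(np.float32)*1000
    b=(((hsv[:,:,2]>130)&(hsv[:,:,1]<90)).astype(np.uint8)*w); WB=np.array([ray(s,*p,0.024)[:2] for p in np.argwhere(b>0)[:,::-1]]).astype(np.float32)*1000
    print((u,v),[np.round(x,1) for x in cv2.minAreaRect(W)],'bright',[np.round(x,1) for x in cv2.minAreaRect(WB)])
for nm,(x,y,z) in dict(fin=(-.075,-.032,.075),pin=(-.075,.058,.064),notch=(-.075,.145,.05)).items(): print(nm,((proj(s,np.r_[box(x,y),z])-[165,60])*4.8).round(), proj(load('top'),np.r_[box(x,y),z]).round(1))
t=load('top')['color'][:,:,::-1]; S=im
a=cv2.resize(t[155:240,255:365],None,fx=4.5,fy=4.5,interpolation=cv2.INTER_CUBIC); cv2.imwrite('pics/mods.png',a)
E
```

```text
(275, 219) [array([610.8, -85.5]), array([51.5, 48.4]), np.float64(75.8)] bright [array([613.3, -77.7]), array([135.2,  90.4]), np.float64(78.1)]
(297, 295) [array([ 600.4, -346.3]), array([53.7, 39.7]), np.float64(51.8)] bright [array([ 604.8, -339.9]), array([103.2,  81.9]), np.float64(73.1)]
(231, 231) [array([ 481.2, -105.3]), array([48.7, 46.1]), np.float64(78.1)] bright [array([481.2, -95.9]), array([122.8,  91.8]), np.float64(81.5)]
(231, 300) [array([ 442. , -325.1]), array([54.1, 43.2]), np.float64(45.8)] bright [array([ 442.3, -322.2]), array([98.7, 81.3]), np.float64(82.1)]
fin [369. 402.] [182.7 179.7]
pin [239. 407.] [173.8 205. ]
notch [116. 416.] [165.3 229.8]
```

View pics/s1box.png

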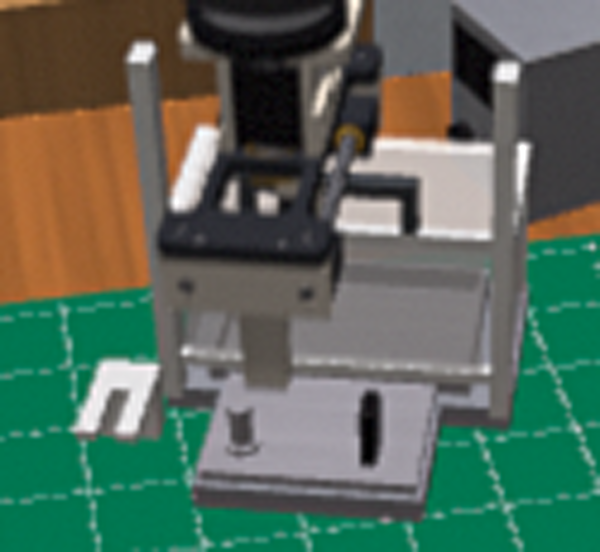

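View pics/mods.png

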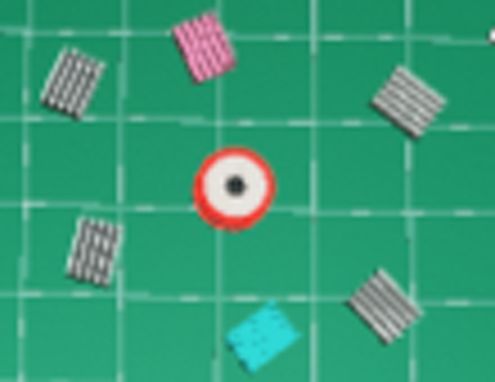

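The pin, fin and bracket match their predicted pixels to within about 1 px, and module fin directions agree with the rectangle fits. Next I approach the handle.

```bash
python3 -m creep '[{"grip":0,"delta_pos":[-0.1,-0.33,0],"rotation":[0,0,-0.007]},{"grip":0,"delta_pos":[-0.2,-0.66,0],"rotation":[0,0,-0.007]},{"grip":0,"delta_pos":[-0.355,-1,0],"rotation":[0,0,-0.007]}]' >/dev/null
python3 -m creep '[{"grip":0,"delta_pos":[0,-0.33,0],"rotation":[0,0,0]},{"grip":0,"delta_pos":[0,-0.66,0],"rotation":[0,0,0]},{"grip":0,"delta_pos":[0,-1,0],"rotation":[0,0,0]}]' >/dev/null
python3 -m creep '[{"grip":0,"delta_pos":[0,-0.33,0],"rotation":[0,0,0]},{"grip":0,"delta_pos":[0,-0.66,0],"rotation":[0,0,0]},{"grip":0,"delta_pos":[0,-1,0],"rotation":[0,0,0]}]' >/dev/null
python3 -m creep '[{"grip":0,"delta_pos":[0,-0.2,0],"rotation":[0,0,0]},{"grip":0,"delta_pos":[0,-0.4,0],"rotation":[0,0,0]},{"grip":0,"delta_pos":[0,-0.4,0],"rotation":[0,0,0]},{"grip":0,"delta_pos":[0,-0.4,0],"rotation":[0,0,0]}]' >/dev/null
python3 -c "
from h import *
need(box(0,0),.19,-17.7)"
```

```text
t=5.0 pos [0.5581 0.3044 0.3479] ori [179.9   0.  -17.5] F [-0.7  0.4 -0.8] open 0.088 gf 0.0
   need units [ 0.053 -0.034  1.579] rotz 0.002
```

```bash
python3 -m creep '[{"grip":0,"delta_pos":[0.05,-0.03,0.3],"rotation":[0,0,0]},{"grip":0,"delta_pos":[0.05,-0.03,0.6],"rotation":[0,0,0]},{"grip":0,"delta_pos":[0.05,-0.03,0.9],"rotation":[0,0,0]},{"grip":0,"delta_pos":[0.05,-0.03,0.9],"rotation":[0,0,0]}]' | grep -A0 force
python3 -m creep '[{"grip":0,"delta_pos":[0,0,0.2],"rotation":[0,0,0]},{"grip":0,"delta_pos":[0,0,0.4],"rotation":[0,0,0]},{"grip":0,"delta_pos":[0,0,0.6],"rotation":[0,0,0]},{"grip":0,"delta_pos":[0,0,0.68],"rotation":[0,0,0]},{"grip":0,"delta_pos":[0,0,0.68],"rotation":[0,0,0]}]' | grep force
python3 -m creep '[{"grip":1,"delta_pos":[0,0,0],"rotation":[0,0,0]},{"grip":1,"delta_pos":[0,0,0],"rotation":[0,0,0]},{"grip":1,"delta_pos":[0,0,0],"rotation":[0,0,0]},{"grip":1,"delta_pos":[0,0,0],"rotation":[0,0,0]},{"grip":1,"delta_pos":[0,0,0],"rotation":[0,0,0]}]'
python3 -c "
from h import *
need(box(0,0),.19,-17.7)"
```

```text
force: [0.0, -0.5, -0.5]
--
gripper_force: 0.0
force: [0.1, 0.1, 0.3]
gripper_force: 0.0
clock: 6.45
tool_pos: [0.5639, 0.3058, 0.1909]
orientation: [-180.0, -0.0, -17.3]
force: [-0.3, 0.7, 0.6]
opening: 0.0531
gripper_force: 0.0
t=6.5 pos [0.5639 0.3058 0.1909] ori [-180.    -0.   -17.3] F [-0.3  0.7  0.6] open 0.053 gf 0.0
   need units [-0.    -0.002  0.009] rotz 0.0047
```

```bash
python3 -m creep '[{"grip":1,"delta_pos":[0,0,0],"rotation":[0,0,0]},{"grip":1,"delta_pos":[0,0,0],"rotation":[0,0,0]},{"grip":1,"delta_pos":[0,0,0],"rotation":[0,0,0]},{"grip":1,"delta_pos":[0,0,0],"rotation":[0,0,0]},{"grip":1,"delta_pos":[0,0,0],"rotation":[0,0,0]}]' >/dev/null
python3 -m creep '[{"grip":1,"delta_pos":[0,0,0],"rotation":[0,0,0]},{"grip":1,"delta_pos":[0,0,0],"rotation":[0,0,0]},{"grip":1,"delta_pos":[0,0,0],"rotation":[0,0,0]}]'
```

```text
clock: 7.25
tool_pos: [0.5651, 0.3096, 0.1906]
orientation: [-179.6, -0.1, -17.2]
force: [4.0, 12.6, -5.9]
opening: 0.0136
gripper_force: 30.0
```

```bash
python3 -m creep '[{"grip":1,"delta_pos":[0,-0.045,0],"rotation":[0,0,0]},{"grip":1,"delta_pos":[0,-0.045,-0.15],"rotation":[0,0,0]},{"grip":1,"delta_pos":[0,-0.045,-0.3],"rotation":[0,0,0]},{"grip":1,"delta_pos":[0,-0.045,-0.45],"rotation":[0,0,0]},{"grip":1,"delta_pos":[0,-0.045,-0.6],"rotation":[0,0,0]}]'
python3 -m creep '[{"grip":1,"delta_pos":[0,0,-0.15],"rotation":[0,0,0]},{"grip":1,"delta_pos":[0,0,-0.3],"rotation":[0,0,0]},{"grip":1,"delta_pos":[0,0,-0.45],"rotation":[0,0,0]},{"grip":1,"delta_pos":[0,0,-0.61],"rotation":[0,0,0]},{"grip":1,"delta_pos":[0,0,-0.61],"rotation":[0,0,0]}]'
```

```text
clock: 7.75
tool_pos: [0.5651, 0.3097, 0.249]
orientation: [179.9, 0.1, -17.3]
force: [5.1, 0.5, -11.0]
opening: 0.014
gripper_force: 30.0
clock: 8.25
tool_pos: [0.5634, 0.3103, 0.3075]
orientation: [179.8, 0.4, -17.3]
force: [-1.8, 5.1, -15.4]
opening: 0.0139
gripper_force: 30.0
```

```bash
python3 -m creep '[{"grip":1,"delta_pos":[0,0,-0.04],"rotation":[0,0,0]},{"grip":1,"delta_pos":[0,0,-0.04],"rotation":[0,0,0]},{"grip":1,"delta_pos":[0,0,-0.04],"rotation":[0,0,0]}]'
python3 -m creep '[{"grip":0.7,"delta_pos":[0,0,0],"rotation":[0,0,0]},{"grip":0.7,"delta_pos":[0,0,0],"rotation":[0,0,0]},{"grip":0.5,"delta_pos":[0,0,0],"rotation":[0,0,0]},{"grip":0.5,"delta_pos":[0,0,0],"rotation":[0,0,0]},{"grip":0.5,"delta_pos":[0,0,0],"rotation":[0,0,0]}]'
python3 -c "
from h import *
print(box(0,0))"
```

```text
clock: 8.55
tool_pos: [0.5631, 0.3103, 0.3083]
orientation: [179.7, 0.5, -17.3]
force: [6.1, 5.3, -31.8]
opening: 0.0138
gripper_force: 30.0
clock: 9.05
tool_pos: [0.5654, 0.3099, 0.3167]
orientation: [-179.9, -0.1, -17.3]
force: [-0.5, -0.4, -0.0]
opening: 0.0423
gripper_force: 0.0
[0.564 0.306]
```

```bash
python3 -m creep '[{"grip":0.5,"delta_pos":[0,0,-0.2],"rotation":[0,0,0]},{"grip":0.5,"delta_pos":[0,0,-0.5],"rotation":[0,0,0]},{"grip":0.5,"delta_pos":[0,0,-0.8],"rotation":[0,0,0]},{"grip":0.5,"delta_pos":[0,0,-1],"rotation":[0,0,0]},{"grip":0.5,"delta_pos":[0,0,-1],"rotation":[0,0,0]}]' >/dev/null
python3 -m creep '[{"grip":0.5,"delta_pos":[0,0.3,0],"rotation":[0,0,0.09]},{"grip":0.5,"delta_pos":[0,0.6,0],"rotation":[0,0,0.18]},{"grip":0.5,"delta_pos":[0,0.9,0],"rotation":[0,0,0.27]},{"grip":0.5,"delta_pos":[0,0.9,0],"rotation":[0,0,0.335]},{"grip":0.5,"delta_pos":[0,0.9,0],"rotation":[0,0,0.335]}]' >/dev/null
python3 -m creep '[{"grip":0.5,"delta_pos":[0,0,0],"rotation":[0,0,0.335]},{"grip":0.5,"delta_pos":[0,0,0],"rotation":[0,0,0.335]},{"grip":0.5,"delta_pos":[0,0,0],"rotation":[0,0,0.335]},{"grip":0.5,"delta_pos":[0,0,0],"rotation":[0,0,0.335]}]' >/dev/null
python3 -m creep '[{"grip":0.5,"delta_pos":[0,0,0],"rotation":[0,0,0.335]},{"grip":0.5,"delta_pos":[0,0,0],"rotation":[0,0,0.335]},{"grip":0.5,"delta_pos":[0,0,0],"rotation":[0,0,0.335]},{"grip":0.5,"delta_pos":[0,0,0],"rotation":[0,0,0.335]},{"grip":0.5,"delta_pos":[0,0,0],"rotation":[0,0,0.335]}]' >/dev/null
python3 -c "
from h import *
need(box(-.073,.058),.055,-107.7)
snap('side')
s=load('side');im=s['color'][:,:,::-1]
cv2.imwrite('pics/s2box.png',cv2.resize(im[50:175,165:290],None,fx=4.6,fy=4.6,interpolation=cv2.INTER_CUBIC))"
```

```text
t=10.9 pos [0.5385 0.2246 0.4149] ori [ 180.    -0.  -107.6] F [-0.4  0.2 -0.4] open 0.044 gf 0.0
   need units [-0.126  0.582  3.6  ] rotz 0.0013
```

View pics/s2box.png

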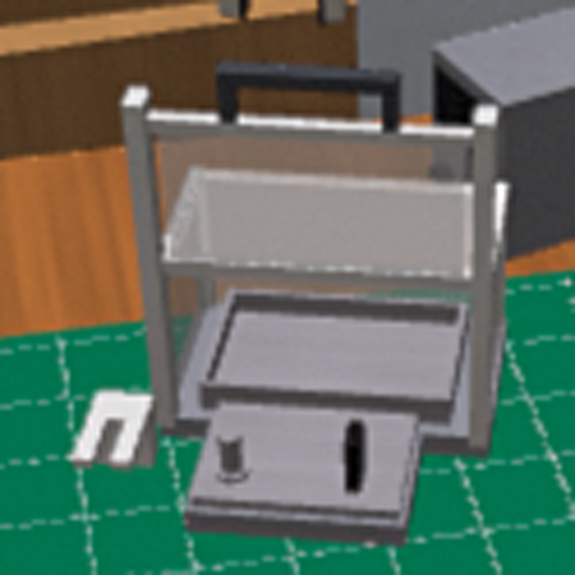

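The sash is fully raised, with its bottom edge above the opening, and the tray is visible. The pin is at about (232,455) and the fin at (353,455).

```bash
python3 -m creep '[{"grip":0.5,"delta_pos":[-0.126,0.3,0],"rotation":[0,0,0]},{"grip":0.5,"delta_pos":[-0.126,0.58,0.2],"rotation":[0,0,0]},{"grip":0.5,"delta_pos":[-0.126,0.58,0.5],"rotation":[0,0,0]},{"grip":0.5,"delta_pos":[-0.126,0.58,0.9],"rotation":[0,0,0]}]' >/dev/null
python3 -m creep '[{"grip":0.5,"delta_pos":[0,0,0.3],"rotation":[0,0,0]},{"grip":0.5,"delta_pos":[0,0,0.6],"rotation":[0,0,0]},{"grip":0.5,"delta_pos":[0,0,0.9],"rotation":[0,0,0]}]' >/dev/null
python3 -m creep '[{"grip":0.5,"delta_pos":[0,0,0.3],"rotation":[0,0,0]},{"grip":0.5,"delta_pos":[0,0,0.6],"rotation":[0,0,0]},{"grip":0.5,"delta_pos":[0,0,0.9],"rotation":[0,0,0]},{"grip":0.5,"delta_pos":[0,0,0.9],"rotation":[0,0,0]}]' >/dev/null
python3 -c "
from h import *
need(box(-.073,.058),.059,-107.7)"
```

```text
t=12.1 pos [0.485  0.2522 0.1416] ori [ 179.8   -0.4 -107.5] F [ 0.1 -0.2  1.1] open 0.044 gf 0.0
   need units [-0.028 -0.012  0.826] rotz 0.0017
```

```bash
python3 -m creep '[{"grip":0.5,"delta_pos":[-0.02,0,0.25],"rotation":[0,0,0]},{"grip":0.5,"delta_pos":[-0.02,0,0.5],"rotation":[0,0,0]},{"grip":0.5,"delta_pos":[-0.02,0,0.7],"rotation":[0,0,0]},{"grip":0.5,"delta_pos":[-0.02,0,0.84],"rotation":[0,0,0]},{"grip":0.5,"delta_pos":[-0.02,0,0.84],"rotation":[0,0,0]}]' | grep force
python3 -m creep '[{"grip":1,"delta_pos":[0,0,0],"rotation":[0,0,0]},{"grip":1,"delta_pos":[0,0,0],"rotation":[0,0,0]},{"grip":1,"delta_pos":[0,0,0],"rotation":[0,0,0]},{"grip":1,"delta_pos":[0,0,0],"rotation":[0,0,0]},{"grip":1,"delta_pos":[0,0,0],"rotation":[0,0,0]}]'
python3 -m creep '[{"grip":1,"delta_pos":[0,0,0],"rotation":[0,0,0]},{"grip":1,"delta_pos":[0,0,0],"rotation":[0,0,0]},{"grip":1,"delta_pos":[0,0,0],"rotation":[0,0,0]}]'
```

```text
force: [0.3, 0.5, 0.9]
gripper_force: 0.0
clock: 13.1
tool_pos: [0.488, 0.2559, 0.0623]
orientation: [-180.0, 0.1, -107.7]
force: [-1.2, 0.0, 4.0]
opening: 0.0152
gripper_force: 30.0
clock: 13.4
tool_pos: [0.488, 0.2559, 0.0622]
orientation: [-180.0, 0.0, -107.7]
force: [-1.7, 0.2, 5.3]
opening: 0.015
gripper_force: 30.0
```

```bash
python3 -m creep '[{"grip":1,"delta_pos":[0,0,-0.15],"rotation":[0,0,0]},{"grip":1,"delta_pos":[0,0,-0.3],"rotation":[0,0,0]},{"grip":1,"delta_pos":[0,0,-0.5],"rotation":[0,0,0]},{"grip":1,"delta_pos":[0,0,-0.65],"rotation":[0,0,0]},{"grip":1,"delta_pos":[0,0,-0.65],"rotation":[0,0,0]}]'
python3 -m creep '[{"grip":1,"delta_pos":[0,0.2,0],"rotation":[0,0,0]},{"grip":1,"delta_pos":[0,0.4,0],"rotation":[0,0,0]},{"grip":1,"delta_pos":[0,0.6,0],"rotation":[0,0,0]},{"grip":1,"delta_pos":[0,0.8,0],"rotation":[0,0,0]},{"grip":1,"delta_pos":[0,0.875,0],"rotation":[0,0,0]}]' > /dev/null
python3 -m creep '[{"grip":1,"delta_pos":[0,0,0],"rotation":[0,0,0]},{"grip":1,"delta_pos":[0,0,0],"rotation":[0,0,0]}]'
python3 - <<'E'
from h import *
need(box(-.071,.1445),.06)
s=snap('side');a=cv2.resize(s['color'][90:170,165:265,::-1],None,fx=4,fy=4,interpolation=cv2.INTER_CUBIC)
t=snap('top');b=cv2.resize(t['color'][180:260,130:230,::-1],None,fx=4,fy=4,interpolation=cv2.INTER_CUBIC)
cv2.imwrite('pics/p3.png',np.hstack([a,b]))
E
```

```text
clock: 13.9
tool_pos: [0.4886, 0.2564, 0.1285]
orientation: [-179.9, 0.2, -107.7]
force: [0.8, 0.3, 0.2]
opening: 0.0153
gripper_force: 30.0
clock: 14.6
tool_pos: [0.4046, 0.2823, 0.1264]
orientation: [-180.0, -0.0, -107.7]
force: [0.4, 0.3, -1.7]
opening: 0.015
gripper_force: 30.0
t=14.6 pos [0.4046 0.2823 0.1264] ori [-180.    -0.  -107.7] F [ 0.4  0.3 -1.7] open 0.015 gf 30.0
   need units [-0.    -0.001  0.664] rotz None
```

View pics/p3.png

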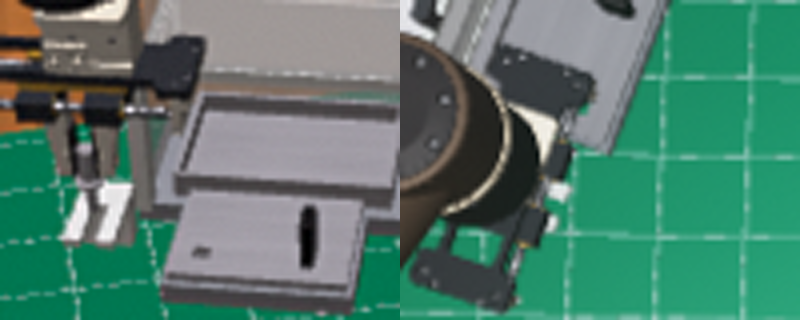

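The pin is held above the slot at (90,185) in the left half, and the bore at (200,252) is empty. I lower it step by step.

```bash
python3 -m creep '[{"grip":1,"delta_pos":[0,0,0.1],"rotation":[0,0,0]},{"grip":1,"delta_pos":[0,0,0.15],"rotation":[0,0,0]},{"grip":1,"delta_pos":[0,0,0.2],"rotation":[0,0,0]},{"grip":1,"delta_pos":[0,0,0.22],"rotation":[0,0,0]},{"grip":1,"delta_pos":[0,0,0.22],"rotation":[0,0,0]}]'
```

```text
clock: 15.2
tool_pos: [0.4042, 0.282, 0.104]
orientation: [180.0, -0.1, -107.7]
force: [-0.2, 0.1, -1.3]
opening: 0.0151
gripper_force: 30.0
```

```bash
python3 -m creep '[{"grip":1,"delta_pos":[0,0,0.06],"rotation":[0,0,0]},{"grip":1,"delta_pos":[0,0,0.12],"rotation":[0,0,0]},{"grip":1,"delta_pos":[0,0,0.17],"rotation":[0,0,0]},{"grip":1,"delta_pos":[0,0,0.2],"rotation":[0,0,0]},{"grip":1,"delta_pos":[0,0,0.2],"rotation":[0,0,0]}]'
```

```text
clock: 15.7
tool_pos: [0.4042, 0.282, 0.084]
orientation: [180.0, -0.1, -107.7]
force: [-0.7, 0.8, -0.5]
opening: 0.0156
gripper_force: 30.0
```

```bash
python3 -m creep '[{"grip":1,"delta_pos":[0,0,0.02],"rotation":[0,0,0]},{"grip":1,"delta_pos":[0,0,0.02],"rotation":[0,0,0]}]' | grep force
python3 -m creep '[{"grip":0.8,"delta_pos":[0,0,0],"rotation":[0,0,0]},{"grip":0.7,"delta_pos":[0,0,0],"rotation":[0,0,0]},{"grip":0.5,"delta_pos":[0,0,0],"rotation":[0,0,0]},{"grip":0.5,"delta_pos":[0,0,0],"rotation":[0,0,0]},{"grip":0.5,"delta_pos":[0,0,0],"rotation":[0,0,0]}]'
python3 -m creep '[{"grip":0.5,"delta_pos":[0,0,-0.2],"rotation":[0,0,0]},{"grip":0.5,"delta_pos":[0,0,-0.4],"rotation":[0,0,0]},{"grip":0.5,"delta_pos":[0,0,-0.6],"rotation":[0,0,0]},{"grip":0.5,"delta_pos":[0,0,-0.8],"rotation":[0,0,0]},{"grip":0.5,"delta_pos":[0,0,-0.8],"rotation":[0,0,0]}]' >/dev/null
python3 - <<'E'
from h import *
need(box(-.073,-.032),.068,-107.7)
s=snap('side');a=cv2.resize(s['color'][90:170,165:265,::-1],None,fx=5,fy=5,interpolation=cv2.INTER_CUBIC)
cv2.imwrite('pics/p4.png',a)
E
```

```text
force: [-2.6, -1.2, 7.2]
gripper_force: 30.0
clock: 16.4
tool_pos: [0.4043, 0.2823, 0.0825]
orientation: [180.0, -0.0, -107.7]
force: [-1.0, 0.1, 0.3]
opening: 0.0421
gripper_force: 0.0
t=16.9 pos [0.4054 0.2835 0.1652] ori [-179.9    0.2 -107.7] F [ 1.7  0.2 -0.1] open 0.044 gf 0.0
   need units [ 0.038 -1.761  0.975] rotz 0.0001
```

View pics/p4.png

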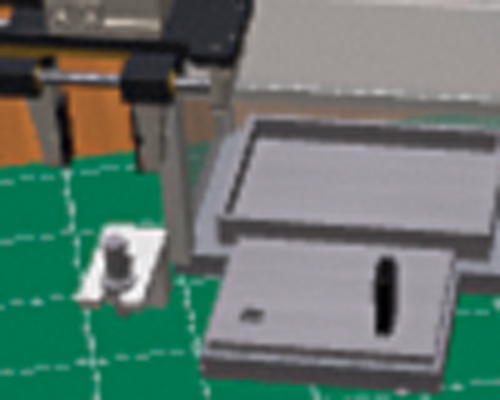

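The pin hangs upright in the slot, with its shoulder at about (118,285) on the plate against a predicted (121,283). Next is the fin.

```bash
python3 -m creep '[{"grip":0.5,"delta_pos":[0,-0.3,0],"rotation":[0,0,0]},{"grip":0.5,"delta_pos":[0,-0.6,0],"rotation":[0,0,0]},{"grip":0.5,"delta_pos":[0,-0.9,0],"rotation":[0,0,0]}]' >/dev/null
python3 -m creep '[{"grip":0.5,"delta_pos":[0.03,-0.3,0],"rotation":[0,0,0]},{"grip":0.5,"delta_pos":[0.03,-0.6,0],"rotation":[0,0,0]},{"grip":0.5,"delta_pos":[0.03,-0.86,0],"rotation":[0,0,0]},{"grip":0.5,"delta_pos":[0.03,-0.86,0.25],"rotation":[0,0,0]},{"grip":0.5,"delta_pos":[0.03,-0.86,0.5],"rotation":[0,0,0]}]' >/dev/null
python3 -m creep '[{"grip":0.5,"delta_pos":[0,0,0.2],"rotation":[0,0,0]},{"grip":0.5,"delta_pos":[0,0,0.4],"rotation":[0,0,0]},{"grip":0.5,"delta_pos":[0,0,0.47],"rotation":[0,0,0]},{"grip":1,"delta_pos":[0,0,0.47],"rotation":[0,0,0]},{"grip":1,"delta_pos":[0,0,0.47],"rotation":[0,0,0]}]'
python3 -m creep '[{"grip":1,"delta_pos":[0,0,0],"rotation":[0,0,0]},{"grip":1,"delta_pos":[0,0,0],"rotation":[0,0,0]},{"grip":1,"delta_pos":[0,0,0],"rotation":[0,0,0]},{"grip":1,"delta_pos":[0,0,0],"rotation":[0,0,0]},{"grip":1,"delta_pos":[0,0,0],"rotation":[0,0,0]}]'
```

```text
clock: 18.25
tool_pos: [0.5714, 0.226, 0.0659]
orientation: [-180.0, 0.0, -107.7]
force: [-0.7, 0.3, -0.1]
opening: 0.0327
gripper_force: 0.0
clock: 18.75
tool_pos: [0.573, 0.2258, 0.0666]
orientation: [-179.8, 0.1, -107.7]
force: [8.2, -3.8, -3.4]
opening: 0.0119
gripper_force: 30.0
```

```bash
python3 -m creep '[{"grip":1,"delta_pos":[0.15,-0.03,0],"rotation":[0,0,0]},{"grip":1,"delta_pos":[0.35,-0.03,0],"rotation":[0,0,0]},{"grip":1,"delta_pos":[0.55,-0.03,0],"rotation":[0,0,0]},{"grip":1,"delta_pos":[0.75,-0.03,0],"rotation":[0,0,0]},{"grip":1,"delta_pos":[0.95,-0.03,0],"rotation":[0,0,0]}]'|grep -E 'pos|force'
python3 -m creep '[{"grip":1,"delta_pos":[0.2,0,0],"rotation":[0,0,0]},{"grip":1,"delta_pos":[0.4,0,0],"rotation":[0,0,0]},{"grip":1,"delta_pos":[0.6,0,0],"rotation":[0,0,0]},{"grip":1,"delta_pos":[0.8,0,0],"rotation":[0,0,0]},{"grip":1,"delta_pos":[0.92,0,0],"rotation":[0,0,0]}]'|grep -E 'pos|force'
python3 -m creep '[{"grip":1,"delta_pos":[0.06,0,0],"rotation":[0,0,0]},{"grip":1,"delta_pos":[0.06,0,0],"rotation":[0,0,0]},{"grip":1,"delta_pos":[0.06,0,0],"rotation":[0,0,0]}]'|grep -E 'pos|force'
```

```text
tool_pos: [0.5432, 0.1349, 0.0665]
force: [-11.6, 8.6, 10.5]
gripper_force: 30.0
tool_pos: [0.514, 0.0462, 0.0664]
force: [-15.2, 9.1, 15.9]
gripper_force: 30.0
tool_pos: [0.5135, 0.0445, 0.0664]
force: [-18.3, 26.5, 12.9]
gripper_force: 30.1
```

The tray is out: travel was 190.8 mm, the force rose at the stop, and the measured axis is 71.8°. I release, rise and re-measure the modules and tray.

```bash
python3 -m creep '[{"grip":0.7,"delta_pos":[-0.03,0,0],"rotation":[0,0,0]},{"grip":0.5,"delta_pos":[-0.03,0,0],"rotation":[0,0,0]},{"grip":0.3,"delta_pos":[-0.03,0,0],"rotation":[0,0,0]},{"grip":0.3,"delta_pos":[-0.03,0,0],"rotation":[0,0,0]}]'|grep -E 'pos|force|open'
python3 -m creep '[{"grip":0.3,"delta_pos":[0,0,-0.3],"rotation":[0,0,0]},{"grip":0.3,"delta_pos":[0,0,-0.7],"rotation":[0,0,0]},{"grip":0.3,"delta_pos":[0,0,-1],"rotation":[0,0,0]},{"grip":0.3,"delta_pos":[0,0,-1],"rotation":[0,0,0]}]'>/dev/null
cat >> h.py <<'E'
B0=np.array([.5653,.3099]); YB=71.9
def bed(x,y): return box(-.114+x,y)
def mods(z=.02,n='top'):
    s=snap(n); im=s['color'][:,:,::-1]; hsv=cv2.cvtColor(im,cv2.COLOR_BGR2HSV); out=[]
    k=cv2.morphologyEx((hsv[:,:,1]<70).astype(np.uint8),cv2.MORPH_OPEN,np.ones((3,3),np.uint8))
    nn,l,st,ce=cv2.connectedComponentsWithStats(k)
    for i in range(1,nn):
        if 70<st[i,4]<250:
            W=np.array([ray(s,*p,z)[:2] for p in np.argwhere(l==i)[:,::-1]],np.float32)*1000
            c,sz,a=cv2.minAreaRect(W); 
            if sz[0]<sz[1]: a+=90; sz=sz[::-1]
            print('mod?',np.round(ce[i]),st[i,4],'c',np.round(c,1),np.round(sz),'long',round(a,1))
    return s
E
python3 - <<'E'
from h import *
need(bed(0,0),.16)
s=mods()
t=s['color'][:,:,::-1]
cv2.imwrite('pics/t5.png',cv2.resize(t[140:260,90:240],None,fx=5,fy=5,interpolation=cv2.INTER_CUBIC))
for c in [(-.06,-.09),(-.06,.09),(.06,-.09),(.06,.09)]: print(((proj(s,np.r_[bed(*c),.045])-[90,140])*5).round())
E
```

```text
tool_pos: [0.5162, 0.0437, 0.0657]
force: [0.6, -0.1, 0.2]
opening: 0.0385
gripper_force: 0.0
t=20.9 pos [0.5186 0.0443 0.1699] ori [-179.6    0.2 -107.7] F [-0.1 -0.  -0.4] open 0.061 gf 0.0
   need units [-1.532  0.372  0.104] rotz None
mod? [270. 173.] 120 c [613.6 -73.2] [46. 35.] long 159.5
mod? [410. 179.] 76 c [ 606.1 -568.1] [79. 14.] long 177.6
mod? [345. 177.] 134 c [ 604.1 -336.8] [45. 38.] long 52.9
mod? [307. 196.] 140 c [ 534.2 -202.4] [43. 42.] long 0.1
mod? [275. 210.] 126 c [481.7 -93.4] [45. 34.] long 166.9
mod? [340. 223.] 131 c [ 442.9 -317. ] [43. 37.] long 45.2
mod? [150. 257.] 131 c [308.  331.7] [102.  18.] long 13.0
mod? [426. 256.] 213 c [ 336.1 -607.9] [56. 44.] long 118.7
mod? [437. 273.] 112 c [ 278.8 -640.6] [38. 33.] long 91.2
[628. 175.]
[536. 420.]
[466. 119.]
[371. 362.]
```

View pics/t5.png

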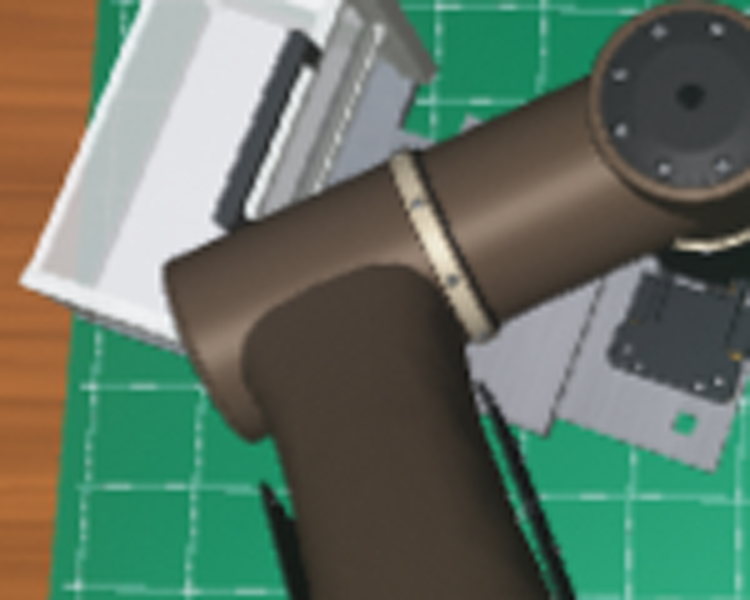

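Predicted bed corners agree with the visible tray corner at (548,435) once the 5 mm rim is allowed for. The modules have not moved. Next is module A.

```bash
python3 -m creep '[{"grip":0.3,"delta_pos":[0.3,0,0],"rotation":[0,0,-0.323]},{"grip":0.3,"delta_pos":[0.6,0,0],"rotation":[0,0,-0.323]},{"grip":0.3,"delta_pos":[1,0,0],"rotation":[0,0,-0.323]},{"grip":0.3,"delta_pos":[1,0,0],"rotation":[0,0,-0.323]}]' >/dev/null
python3 -m creep '[{"grip":0.3,"delta_pos":[0,0,0],"rotation":[0,0,-0.323]},{"grip":0.3,"delta_pos":[0,0,0],"rotation":[0,0,-0.323]},{"grip":0.3,"delta_pos":[0,0,0],"rotation":[0,0,-0.323]},{"grip":0.3,"delta_pos":[0,0,0],"rotation":[0,0,-0.323]}]' >/dev/null
python3 -m creep '[{"grip":0.3,"delta_pos":[0,0,0],"rotation":[0,0,-0.323]},{"grip":0.3,"delta_pos":[0,0,0],"rotation":[0,0,-0.323]},{"grip":0.3,"delta_pos":[0,0,0],"rotation":[0,0,-0.323]},{"grip":0.3,"delta_pos":[0,0,0],"rotation":[0,0,-0.323]},{"grip":0.3,"delta_pos":[0,0,0],"rotation":[0,0,-0.323]}]' >/dev/null
python3 -c "
from h import *
need((.6136,-.0732),.026,-20.5)"
```

```text
t=22.2 pos [ 0.485  -0.0517  0.1645] ori [ 1.799e+02  1.000e-01 -2.050e+01] F [0.  0.7 0.1] open 0.061 gf 0.0
   need units [ 1.282 -0.25   1.382] rotz -0.0001
```

```bash
python3 -m creep '[{"grip":0.3,"delta_pos":[0.3,-0.1,0],"rotation":[0,0,0]},{"grip":0.3,"delta_pos":[0.6,-0.2,0],"rotation":[0,0,0]},{"grip":0.3,"delta_pos":[0.9,-0.25,0],"rotation":[0,0,0]},{"grip":0.3,"delta_pos":[0.9,-0.25,0],"rotation":[0,0,0]}]' >/dev/null
python3 -m creep '[{"grip":0.3,"delta_pos":[0.2,0,0],"rotation":[0,0,0]},{"grip":0.3,"delta_pos":[0.38,0,0.2],"rotation":[0,0,0]},{"grip":0.3,"delta_pos":[0.38,0,0.4],"rotation":[0,0,0]},{"grip":0.3,"delta_pos":[0.38,0,0.6],"rotation":[0,0,0]},{"grip":0.3,"delta_pos":[0.38,0,0.7],"rotation":[0,0,0]}]' >/dev/null
python3 -m creep '[{"grip":0.3,"delta_pos":[0,0,0.2],"rotation":[0,0,0]},{"grip":0.3,"delta_pos":[0,0,0.4],"rotation":[0,0,0]},{"grip":0.3,"delta_pos":[0,0,0.6],"rotation":[0,0,0]},{"grip":0.3,"delta_pos":[0,0,0.67],"rotation":[0,0,0]},{"grip":0.3,"delta_pos":[0,0,0.67],"rotation":[0,0,0]}]'
python3 -m creep '[{"grip":1,"delta_pos":[0,0,0],"rotation":[0,0,0]},{"grip":1,"delta_pos":[0,0,0],"rotation":[0,0,0]},{"grip":1,"delta_pos":[0,0,0],"rotation":[0,0,0]},{"grip":1,"delta_pos":[0,0,0],"rotation":[0,0,0]},{"grip":1,"delta_pos":[0,0,0],"rotation":[0,0,0]}]'
```

```text
clock: 23.6
tool_pos: [0.6135, -0.0729, 0.0277]
orientation: [179.9, 0.1, -20.6]
force: [0.5, -0.4, -0.8]
opening: 0.0612
gripper_force: 0.0
clock: 24.1
tool_pos: [0.6146, -0.0727, 0.0293]
orientation: [-180.0, -0.1, -20.5]
force: [-0.4, 0.9, 4.6]
opening: 0.0339
gripper_force: 29.6
```

```bash
python3 -m creep '[{"grip":1,"delta_pos":[0,0,-0.2],"rotation":[0,0,0]},{"grip":1,"delta_pos":[0,0,-0.5],"rotation":[0,0,0]},{"grip":1,"delta_pos":[0,0,-0.8],"rotation":[0,0,0]},{"grip":1,"delta_pos":[0,0,-1],"rotation":[0,0,0]},{"grip":1,"delta_pos":[0,0,-1],"rotation":[0,0,0]}]' |grep open
python3 -m creep '[{"grip":1,"delta_pos":[0,0,0],"rotation":[0,0,0.325]},{"grip":1,"delta_pos":[0,0,0],"rotation":[0,0,0.325]},{"grip":1,"delta_pos":[0,0,0],"rotation":[0,0,0.325]},{"grip":1,"delta_pos":[0,0,0],"rotation":[0,0,0.325]}]' >/dev/null
python3 -m creep '[{"grip":1,"delta_pos":[0,0,0],"rotation":[0,0,0.325]},{"grip":1,"delta_pos":[0,0,0],"rotation":[0,0,0.325]},{"grip":1,"delta_pos":[0,0,0],"rotation":[0,0,0.325]},{"grip":1,"delta_pos":[0,0,0],"rotation":[0,0,0.325]}]' >/dev/null
python3 -m creep '[{"grip":1,"delta_pos":[0,0,0],"rotation":[0,0,0.325]},{"grip":1,"delta_pos":[0,0,0],"rotation":[0,0,0.325]},{"grip":1,"delta_pos":[0,0,0],"rotation":[0,0,0.325]},{"grip":1,"delta_pos":[0,0,0],"rotation":[0,0,0.325]},{"grip":1,"delta_pos":[0,0,0],"rotation":[0,0,0.325]}]' |grep open
python3 -c "
from h import *
need(bed(.029,-.042),.0565,-108.1)"
```

```text
opening: 0.0337
opening: 0.0339
t=25.9 pos [ 0.6137 -0.0728  0.1276] ori [ 179.9   -0.  -108.3] F [-0.4 -0.1 -0.3] open 0.034 gf 29.7
   need units [-2.633  1.238  0.711] rotz -0.0024
```

```bash
python3 -m creep '[{"grip":1,"delta_pos":[-0.3,0.15,0],"rotation":[0,0,0]},{"grip":1,"delta_pos":[-0.6,0.3,0],"rotation":[0,0,0]},{"grip":1,"delta_pos":[-0.9,0.45,0],"rotation":[0,0,0]}]' >/dev/null
python3 -m creep '[{"grip":1,"delta_pos":[-0.3,0.15,0],"rotation":[0,0,0]},{"grip":1,"delta_pos":[-0.6,0.3,0],"rotation":[0,0,0]},{"grip":1,"delta_pos":[-0.9,0.45,0],"rotation":[0,0,0]}]' >/dev/null
python3 -m creep '[{"grip":1,"delta_pos":[-0.3,0.12,0],"rotation":[0,0,0]},{"grip":1,"delta_pos":[-0.6,0.25,0],"rotation":[0,0,0]},{"grip":1,"delta_pos":[-0.83,0.34,0],"rotation":[0,0,0]},{"grip":1,"delta_pos":[-0.83,0.34,0],"rotation":[0,0,0]},{"grip":1,"delta_pos":[-0.83,0.34,0.2],"rotation":[0,0,0]}]' >/dev/null
python3 -m creep '[{"grip":1,"delta_pos":[0,0,0.15],"rotation":[0,0,0]},{"grip":1,"delta_pos":[0,0,0.3],"rotation":[0,0,0]},{"grip":1,"delta_pos":[0,0,0.4],"rotation":[0,0,0]},{"grip":1,"delta_pos":[0,0,0.46],"rotation":[0,0,0]},{"grip":1,"delta_pos":[0,0,0.46],"rotation":[0,0,0]}]'
python3 -c "
from h import *
need(bed(.029,-.042),.0565,-108.1)"
```

```text
clock: 27.5
tool_pos: [0.5786, 0.2153, 0.0617]
orientation: [179.9, -0.1, -108.3]
force: [0.2, -0.1, -0.4]
opening: 0.0339
gripper_force: 29.7
t=27.5 pos [0.5786 0.2153 0.0617] ori [ 1.799e+02 -1.000e-01 -1.083e+02] F [ 0.2 -0.1 -0.4] open 0.034 gf 29.7
   need units [-0.008  0.001  0.052] rotz -0.0017
```

Lower the last 5 mm, release to about 56 mm, and retreat straight up.

```bash
python3 -m creep '[{"grip":1,"delta_pos":[0,0,0.03],"rotation":[0,0,0]},{"grip":1,"delta_pos":[0,0,0.055],"rotation":[0,0,0]},{"grip":1,"delta_pos":[0,0,0.06],"rotation":[0,0,0]}]' |grep -E 'pos|force'
python3 -m creep '[{"grip":0.55,"delta_pos":[0,0,0],"rotation":[0,0,0]},{"grip":0.4,"delta_pos":[0,0,0],"rotation":[0,0,0]},{"grip":0.4,"delta_pos":[0,0,0],"rotation":[0,0,0]},{"grip":0.4,"delta_pos":[0,0,0],"rotation":[0,0,0]}]'|grep -E 'open|force'
python3 -m creep '[{"grip":0.4,"delta_pos":[0,0,-0.2],"rotation":[0,0,0]},{"grip":0.4,"delta_pos":[0,0,-0.5],"rotation":[0,0,0]},{"grip":0.4,"delta_pos":[0,0,-0.8],"rotation":[0,0,0]},{"grip":0.4,"delta_pos":[0,0,-1],"rotation":[0,0,0]},{"grip":0.3,"delta_pos":[0,0,-1],"rotation":[0,0,0]}]'|grep -E 'open'
python3 -c "
from h import *
mods()
need((.4817,-.0934),.027,-13.1)"
```

```text
tool_pos: [0.579, 0.2159, 0.0567]
force: [-0.6, -0.2, -0.7]
gripper_force: 29.6
force: [-0.6, 0.2, 0.3]
opening: 0.052
gripper_force: 0.0
opening: 0.0568
mod? [125. 137.] 220 c [724.6 442.1] [79. 55.] long 164.2
mod? [410. 179.] 76 c [ 606.1 -568.1] [79. 14.] long 177.6
mod? [345. 177.] 134 c [ 604.1 -336.8] [45. 38.] long 52.9
mod? [307. 196.] 140 c [ 534.2 -202.4] [43. 42.] long 0.1
mod? [275. 210.] 126 c [481.7 -93.4] [45. 34.] long 166.9
mod? [340. 223.] 131 c [ 442.9 -317. ] [43. 37.] long 45.2
mod? [426. 256.] 213 c [ 336.1 -607.9] [56. 44.] long 118.7
mod? [437. 273.] 112 c [ 278.8 -640.6] [38. 33.] long 91.2
mod? [220. 339.] 235 c [49.7 83.4] [101.  32.] long 150.9
mod? [110. 379.] 86 c [-76.  435.9] [38. 34.] long 91.1
t=28.8 pos [0.5797 0.2164 0.1583] ori [-179.9    0.2 -108.3] F [ 0.2 -0.6 -0.7] open 0.059 gf 0.0
   need units [ 3.253 -0.038  1.304] rotz -1.0573
```

```bash
python3 -m creep '[{"grip":0.3,"delta_pos":[0.3,0,0],"rotation":[0,0,0]},{"grip":0.3,"delta_pos":[0.65,0,0],"rotation":[0,0,0]},{"grip":0.3,"delta_pos":[1,0,0],"rotation":[0,0,0]}]' >/dev/null
python3 -m creep '[{"grip":0.3,"delta_pos":[0.35,0,0],"rotation":[0,0,0]},{"grip":0.3,"delta_pos":[0.7,0,0],"rotation":[0,0,0]},{"grip":0.3,"delta_pos":[1,0,0],"rotation":[0,0,0]}]' >/dev/null
python3 -m creep '[{"grip":0.3,"delta_pos":[0.35,0,0],"rotation":[0,0,-0.352]},{"grip":0.3,"delta_pos":[0.7,0,0],"rotation":[0,0,-0.352]},{"grip":0.3,"delta_pos":[1,0,0],"rotation":[0,0,-0.352]},{"grip":0.3,"delta_pos":[1,0,0],"rotation":[0,0,-0.352]}]' >/dev/null
python3 -m creep '[{"grip":0.3,"delta_pos":[0,0,0],"rotation":[0,0,-0.352]},{"grip":0.3,"delta_pos":[0,0,0],"rotation":[0,0,-0.352]},{"grip":0.3,"delta_pos":[0,0,0],"rotation":[0,0,-0.352]},{"grip":0.3,"delta_pos":[0,0,0],"rotation":[0,0,-0.352]}]' >/dev/null
python3 -m creep '[{"grip":0.3,"delta_pos":[0,0,0],"rotation":[0,0,-0.353]},{"grip":0.3,"delta_pos":[0,0,0],"rotation":[0,0,-0.353]},{"grip":0.3,"delta_pos":[0,0,0],"rotation":[0,0,-0.353]},{"grip":0.3,"delta_pos":[0,0,0],"rotation":[0,0,-0.353]},{"grip":0.3,"delta_pos":[0,0,0],"rotation":[0,0,-0.353]}]' >/dev/null
python3 -c "
from h import *
need((.4817,-.0934),.027,-13.1)"
```

```text
t=30.6 pos [ 0.4843 -0.0691  0.1557] ori [ 1.80e+02  1.00e-01 -1.31e+01] F [ 0.3 -0.4  0.3] open 0.061 gf 0.0
   need units [0.031 0.242 1.287] rotz 0.0004
```

```bash
python3 -m creep '[{"grip":0.3,"delta_pos":[0.03,0.24,0],"rotation":[0,0,0]},{"grip":0.3,"delta_pos":[0.03,0.24,0.2],"rotation":[0,0,0]},{"grip":0.3,"delta_pos":[0.03,0.24,0.4],"rotation":[0,0,0]},{"grip":0.3,"delta_pos":[0.03,0.24,0.65],"rotation":[0,0,0]}]' >/dev/null
python3 -m creep '[{"grip":0.3,"delta_pos":[0,0,0.2],"rotation":[0,0,0]},{"grip":0.3,"delta_pos":[0,0,0.4],"rotation":[0,0,0]},{"grip":0.3,"delta_pos":[0,0,0.55],"rotation":[0,0,0]},{"grip":0.3,"delta_pos":[0,0,0.64],"rotation":[0,0,0]},{"grip":0.3,"delta_pos":[0,0,0.64],"rotation":[0,0,0]}]'|grep -E 'pos|force'
python3 -m creep '[{"grip":1,"delta_pos":[0,0,0],"rotation":[0,0,0]},{"grip":1,"delta_pos":[0,0,0],"rotation":[0,0,0]},{"grip":1,"delta_pos":[0,0,0],"rotation":[0,0,0]},{"grip":1,"delta_pos":[0,0,0],"rotation":[0,0,0]},{"grip":1,"delta_pos":[0,0,0],"rotation":[0,0,0]}]'
python3 -m creep '[{"grip":1,"delta_pos":[0,0,-0.2],"rotation":[0,0,0]},{"grip":1,"delta_pos":[0,0,-0.5],"rotation":[0,0,0]},{"grip":1,"delta_pos":[0,0,-0.8],"rotation":[0,0,0]},{"grip":1,"delta_pos":[0,0,-1],"rotation":[0,0,0]},{"grip":1,"delta_pos":[0,0,-1],"rotation":[0,0,0]}]' |grep open
python3 -m creep '[{"grip":1,"delta_pos":[0,0,0],"rotation":[0,0,0.352]},{"grip":1,"delta_pos":[0,0,0],"rotation":[0,0,0.352]},{"grip":1,"delta_pos":[0,0,0],"rotation":[0,0,0.352]},{"grip":1,"delta_pos":[0,0,0],"rotation":[0,0,0.352]}]' >/dev/null
python3 -m creep '[{"grip":1,"delta_pos":[0,0,0],"rotation":[0,0,0.352]},{"grip":1,"delta_pos":[0,0,0],"rotation":[0,0,0.352]},{"grip":1,"delta_pos":[0,0,0],"rotation":[0,0,0.352]},{"grip":1,"delta_pos":[0,0,0],"rotation":[0,0,0.352]}]' >/dev/null
python3 -m creep '[{"grip":1,"delta_pos":[0,0,0],"rotation":[0,0,0.352]},{"grip":1,"delta_pos":[0,0,0],"rotation":[0,0,0.352]},{"grip":1,"delta_pos":[0,0,0],"rotation":[0,0,0.352]},{"grip":1,"delta_pos":[0,0,0],"rotation":[0,0,0.352]},{"grip":1,"delta_pos":[0,0,0],"rotation":[0,0,0.352]}]' |grep open
python3 -c "
from h import *
need(bed(.029,.042),.0565,-108.1)"
```

```text
tool_pos: [0.4814, -0.0933, 0.0262]
force: [-0.6, 0.1, 0.6]
gripper_force: 0.0
clock: 32.05
tool_pos: [0.4828, -0.093, 0.0281]
orientation: [-180.0, -0.1, -13.1]
force: [-0.8, 1.2, 4.8]
opening: 0.0337
gripper_force: 30.0
opening: 0.0332
opening: 0.0338
t=33.9 pos [ 0.4818 -0.0931  0.1268] ori [ 179.9   -0.  -108.3] F [ 0.1  0.1 -1.7] open 0.034 gf 30.0
   need units [-3.238  0.888  0.703] rotz -0.0019
```

```bash
python3 -m creep '[{"grip":1,"delta_pos":[-0.3,0.1,0],"rotation":[0,0,0]},{"grip":1,"delta_pos":[-0.6,0.2,0],"rotation":[0,0,0]},{"grip":1,"delta_pos":[-0.9,0.3,0],"rotation":[0,0,0]}]' >/dev/null
python3 -m creep '[{"grip":1,"delta_pos":[-0.3,0.1,0],"rotation":[0,0,0]},{"grip":1,"delta_pos":[-0.6,0.2,0],"rotation":[0,0,0]},{"grip":1,"delta_pos":[-0.9,0.3,0],"rotation":[0,0,0]}]' >/dev/null
python3 -m creep '[{"grip":1,"delta_pos":[-0.3,0.1,0],"rotation":[0,0,0]},{"grip":1,"delta_pos":[-0.6,0.2,0],"rotation":[0,0,0]},{"grip":1,"delta_pos":[-0.9,0.29,0],"rotation":[0,0,0]}]' >/dev/null
python3 -m creep '[{"grip":1,"delta_pos":[-0.3,0,0],"rotation":[0,0,0]},{"grip":1,"delta_pos":[-0.54,0,0],"rotation":[0,0,0]},{"grip":1,"delta_pos":[-0.54,0,0],"rotation":[0,0,0]},{"grip":1,"delta_pos":[-0.54,0,0.25],"rotation":[0,0,0]},{"grip":1,"delta_pos":[-0.54,0,0.4],"rotation":[0,0,0]}]' >/dev/null
python3 -c "
from h import *
need(bed(.029,.042),.0555,-108.1)"
```

```text
t=35.2 pos [0.498  0.2418 0.0859] ori [ 1.799e+02 -1.000e-01 -1.080e+02] F [-0.3 -0.1 -0.7] open 0.034 gf 30.0
   need units [-0.007 -0.009  0.304] rotz 0.0009
```

```bash
python3 -m creep '[{"grip":1,"delta_pos":[0,0,0.1],"rotation":[0,0,0]},{"grip":1,"delta_pos":[0,0,0.2],"rotation":[0,0,0]},{"grip":1,"delta_pos":[0,0,0.27],"rotation":[0,0,0]},{"grip":1,"delta_pos":[0,0,0.3],"rotation":[0,0,0]},{"grip":1,"delta_pos":[0,0,0.305],"rotation":[0,0,0]}]' |grep -E 'pos|force'
python3 -m creep '[{"grip":0.55,"delta_pos":[0,0,0],"rotation":[0,0,0]},{"grip":0.4,"delta_pos":[0,0,0],"rotation":[0,0,0]},{"grip":0.4,"delta_pos":[0,0,0],"rotation":[0,0,0]},{"grip":0.4,"delta_pos":[0,0,0],"rotation":[0,0,0]}]'|grep -E 'pos|open|force'
python3 -m creep '[{"grip":0.4,"delta_pos":[0,0,-0.2],"rotation":[0,0,0]},{"grip":0.4,"delta_pos":[0,0,-0.5],"rotation":[0,0,0]},{"grip":0.4,"delta_pos":[0,0,-0.8],"rotation":[0,0,0]},{"grip":0.4,"delta_pos":[0,0,-1],"rotation":[0,0,0]},{"grip":0.3,"delta_pos":[0,0,-1],"rotation":[0,0,0]}]'|grep -E 'open'
python3 -c "
from h import *
mods()
need((.4429,-.317),.027,-134.8)"
```

```text
tool_pos: [0.499, 0.2424, 0.0569]
force: [0.4, 0.3, -0.9]
gripper_force: 30.0
tool_pos: [0.499, 0.2426, 0.0574]
force: [0.4, 0.8, -0.3]
opening: 0.0516
gripper_force: 0.0
opening: 0.0566
mod? [410. 179.] 76 c [ 606.1 -568.1] [79. 14.] long 177.6
mod? [345. 177.] 134 c [ 604.1 -336.8] [45. 38.] long 52.9
mod? [307. 196.] 140 c [ 534.2 -202.4] [43. 42.] long 0.1
mod? [340. 223.] 131 c [ 442.9 -317. ] [43. 37.] long 45.2
mod? [426. 256.] 213 c [ 336.1 -607.9] [56. 44.] long 118.7
mod? [437. 273.] 112 c [ 278.8 -640.6] [38. 33.] long 91.2
mod? [245. 324.] 213 c [99.1 -0.2] [99. 28.] long 93.3
mod? [270. 335.] 147 c [ 62.7 -82.9] [77. 28.] long 44.9
t=36.7 pos [0.4995 0.2432 0.1588] ori [-179.9    0.2 -108.2] F [-0.8 -0.2 -0.6] open 0.059 gf 0.0
   need units [ 5.503 -1.206  1.302] rotz 0.2959
```

```bash
python3 -m creep '[{"grip":0.3,"delta_pos":[0.3,-0.1,0],"rotation":[0,0,0]},{"grip":0.3,"delta_pos":[0.65,-0.17,0],"rotation":[0,0,0]},{"grip":0.3,"delta_pos":[1,-0.24,0],"rotation":[0,0,0]}]' >/dev/null
python3 -m creep '[{"grip":0.3,"delta_pos":[0.35,-0.1,0],"rotation":[0,0,0]},{"grip":0.3,"delta_pos":[0.7,-0.17,0],"rotation":[0,0,0]},{"grip":0.3,"delta_pos":[1,-0.24,0],"rotation":[0,0,0]}]' >/dev/null
python3 -m creep '[{"grip":0.3,"delta_pos":[0.35,-0.1,0],"rotation":[0,0,0]},{"grip":0.3,"delta_pos":[0.7,-0.17,0],"rotation":[0,0,0]},{"grip":0.3,"delta_pos":[1,-0.24,0],"rotation":[0,0,0]}]' >/dev/null
python3 -m creep '[{"grip":0.3,"delta_pos":[0.35,-0.1,0],"rotation":[0,0,0]},{"grip":0.3,"delta_pos":[0.7,-0.17,0],"rotation":[0,0,0]},{"grip":0.3,"delta_pos":[1,-0.24,0],"rotation":[0,0,0]}]' >/dev/null
python3 -m creep '[{"grip":0.3,"delta_pos":[0.35,-0.1,0],"rotation":[0,0,0.296]},{"grip":0.3,"delta_pos":[0.7,-0.17,0],"rotation":[0,0,0.296]},{"grip":0.3,"delta_pos":[1,-0.24,0],"rotation":[0,0,0.296]},{"grip":0.3,"delta_pos":[1,-0.24,0],"rotation":[0,0,0.296]},{"grip":0.3,"delta_pos":[1,-0.24,0],"rotation":[0,0,0.296]}]' >/dev/null
python3 -c "
from h import *
need((.4429,-.317),.027,-134.8)"
```

```text
t=38.4 pos [ 0.4561 -0.2704  0.1559] ori [ 179.9   -0.  -134.9] F [-0.8  0.5 -0.2] open 0.062 gf 0.0
   need units [ 0.422 -0.238  1.289] rotz -0.0009
```

```bash
python3 -m creep '[{"grip":0.3,"delta_pos":[0.42,-0.24,0],"rotation":[0,0,0]},{"grip":0.3,"delta_pos":[0.42,-0.24,0.1],"rotation":[0,0,0]},{"grip":0.3,"delta_pos":[0.42,-0.24,0.3],"rotation":[0,0,0]},{"grip":0.3,"delta_pos":[0.42,-0.24,0.5],"rotation":[0,0,0]},{"grip":0.3,"delta_pos":[0.42,-0.24,0.65],"rotation":[0,0,0]}]' >/dev/null
python3 -m creep '[{"grip":0.3,"delta_pos":[0,0,0.2],"rotation":[0,0,0]},{"grip":0.3,"delta_pos":[0,0,0.4],"rotation":[0,0,0]},{"grip":0.3,"delta_pos":[0,0,0.55],"rotation":[0,0,0]},{"grip":0.3,"delta_pos":[0,0,0.64],"rotation":[0,0,0]},{"grip":0.3,"delta_pos":[0,0,0.64],"rotation":[0,0,0]}]'|grep -E 'pos|force'
python3 -m creep '[{"grip":1,"delta_pos":[0,0,0],"rotation":[0,0,0]},{"grip":1,"delta_pos":[0,0,0],"rotation":[0,0,0]},{"grip":1,"delta_pos":[0,0,0],"rotation":[0,0,0]},{"grip":1,"delta_pos":[0,0,0],"rotation":[0,0,0]},{"grip":1,"delta_pos":[0,0,0],"rotation":[0,0,0]}]'
python3 -m creep '[{"grip":1,"delta_pos":[0,0,-0.2],"rotation":[0,0,0]},{"grip":1,"delta_pos":[0,0,-0.5],"rotation":[0,0,0]},{"grip":1,"delta_pos":[0,0,-0.8],"rotation":[0,0,0]},{"grip":1,"delta_pos":[0,0,-1],"rotation":[0,0,0]},{"grip":1,"delta_pos":[0,0,-1],"rotation":[0,0,0]}]' |grep open
python3 -m creep '[{"grip":1,"delta_pos":[0,0,0],"rotation":[0,0,-0.297]},{"grip":1,"delta_pos":[0,0,0],"rotation":[0,0,-0.297]},{"grip":1,"delta_pos":[0,0,0],"rotation":[0,0,-0.297]},{"grip":1,"delta_pos":[0,0,0],"rotation":[0,0,-0.297]},{"grip":1,"delta_pos":[0,0,0],"rotation":[0,0,-0.297]}]' |grep open
python3 -c "
from h import *
need(bed(-.029,.042),.0565,-108.1)"
```

```text
tool_pos: [0.4437, -0.3156, 0.0268]
force: [1.0, 0.5, -0.6]
gripper_force: 0.0
clock: 39.9
tool_pos: [0.4445, -0.3167, 0.0286]
orientation: [-180.0, 0.0, -134.8]
force: [-0.5, 2.0, 4.7]
opening: 0.0338
gripper_force: 30.0
opening: 0.0337
opening: 0.0338
t=40.9 pos [ 0.4441 -0.3165  0.1275] ori [ 179.9    0.  -108.3] F [ 0.4 -0.6 -1.5] open 0.034 gf 30.0
   need units [-4.897  1.229  0.711] rotz -0.0021
```

```bash
python3 -m creep '[{"grip":1,"delta_pos":[-0.35,0.1,0],"rotation":[0,0,0]},{"grip":1,"delta_pos":[-0.7,0.18,0],"rotation":[0,0,0]},{"grip":1,"delta_pos":[-1,0.25,0],"rotation":[0,0,0]}]' >/dev/null
python3 -m creep '[{"grip":1,"delta_pos":[-0.35,0.1,0],"rotation":[0,0,0]},{"grip":1,"delta_pos":[-0.7,0.18,0],"rotation":[0,0,0]},{"grip":1,"delta_pos":[-1,0.25,0],"rotation":[0,0,0]}]' >/dev/null
python3 -m creep '[{"grip":1,"delta_pos":[-0.35,0.1,0],"rotation":[0,0,0]},{"grip":1,"delta_pos":[-0.7,0.18,0],"rotation":[0,0,0]},{"grip":1,"delta_pos":[-1,0.25,0],"rotation":[0,0,0]}]' >/dev/null
python3 -m creep '[{"grip":1,"delta_pos":[-0.35,0.1,0],"rotation":[0,0,0]},{"grip":1,"delta_pos":[-0.7,0.18,0],"rotation":[0,0,0]},{"grip":1,"delta_pos":[-1,0.25,0],"rotation":[0,0,0]}]' >/dev/null
python3 -m creep '[{"grip":1,"delta_pos":[-0.35,0.1,0],"rotation":[0,0,0]},{"grip":1,"delta_pos":[-0.7,0.18,0],"rotation":[0,0,0]},{"grip":1,"delta_pos":[-0.9,0.23,0],"rotation":[0,0,0]},{"grip":1,"delta_pos":[-0.9,0.23,0],"rotation":[0,0,0]},{"grip":1,"delta_pos":[-0.9,0.23,0.2],"rotation":[0,0,0]}]' >/dev/null
python3 -c "
from h import *
need(bed(-.029,.042),.0555,-108.1)"
```

```text
t=42.6 pos [0.4807 0.1887 0.1095] ori [-179.9    0.2 -108.2] F [ 1.  -0.3 -1.2] open 0.034 gf 30.0
   need units [ 0.017 -0.006  0.54 ] rotz -0.0008
```

```bash
python3 -m creep '[{"grip":1,"delta_pos":[0.01,0,0.2],"rotation":[0,0,0]},{"grip":1,"delta_pos":[0.01,0,0.35],"rotation":[0,0,0]},{"grip":1,"delta_pos":[0.01,0,0.45],"rotation":[0,0,0]},{"grip":1,"delta_pos":[0.01,0,0.51],"rotation":[0,0,0]},{"grip":1,"delta_pos":[0.01,0,0.53],"rotation":[0,0,0]}]' |grep -E 'pos|force'
python3 -m creep '[{"grip":0.55,"delta_pos":[0,0,0],"rotation":[0,0,0]},{"grip":0.4,"delta_pos":[0,0,0],"rotation":[0,0,0]},{"grip":0.4,"delta_pos":[0,0,0],"rotation":[0,0,0]},{"grip":0.4,"delta_pos":[0,0,0],"rotation":[0,0,0]}]'|grep -E 'pos|open|force'
python3 -m creep '[{"grip":0.4,"delta_pos":[0,0,-0.2],"rotation":[0,0,0]},{"grip":0.4,"delta_pos":[0,0,-0.5],"rotation":[0,0,0]},{"grip":0.4,"delta_pos":[0,0,-0.8],"rotation":[0,0,0]},{"grip":0.4,"delta_pos":[0,0,-1],"rotation":[0,0,0]},{"grip":0.3,"delta_pos":[0,0,-1],"rotation":[0,0,0]}]'|grep -E 'open'
python3 -c "
from h import *
mods()
need((.6041,-.3368),.027,-127.1)"
```

```text
tool_pos: [0.4791, 0.186, 0.0555]
force: [-10.7, 1.1, 24.4]
gripper_force: 30.0
tool_pos: [0.4794, 0.1864, 0.0553]
force: [-0.5, -0.1, 0.9]
opening: 0.0516
gripper_force: 0.0
opening: 0.0565
mod? [410. 179.] 76 c [ 606.1 -568.1] [79. 14.] long 177.6
mod? [354. 185.] 133 c [ 578.  -365.6] [45. 38.] long 51.2
mod? [307. 196.] 140 c [ 534.2 -202.4] [43. 42.] long 0.1
mod? [426. 256.] 213 c [ 336.1 -607.9] [56. 44.] long 118.7
mod? [437. 273.] 112 c [ 278.8 -640.6] [38. 33.] long 91.2
mod? [271. 336.] 160 c [ 59.5 -86.1] [87. 27.] long 42.0
t=44.0 pos [0.4799 0.1869 0.1566] ori [-179.9    0.2 -108.1] F [-0.6 -1.1 -1.5] open 0.059 gf 0.0
   need units [ 4.597 -2.804  1.287] rotz 0.2112
```

Module B was knocked to (578, -366) mm with its long axis at 51.2°, so I go there.

```bash
python3 -m creep '[{"grip":0.3,"delta_pos":[0.35,-0.18,0],"rotation":[0,0,0]},{"grip":0.3,"delta_pos":[0.7,-0.37,0],"rotation":[0,0,0]},{"grip":0.3,"delta_pos":[1,-0.53,0],"rotation":[0,0,0]}]' >/dev/null
python3 -m creep '[{"grip":0.3,"delta_pos":[0.35,-0.18,0],"rotation":[0,0,0]},{"grip":0.3,"delta_pos":[0.7,-0.37,0],"rotation":[0,0,0]},{"grip":0.3,"delta_pos":[1,-0.53,0],"rotation":[0,0,0]}]' >/dev/null
python3 -m creep '[{"grip":0.3,"delta_pos":[0.35,-0.18,0],"rotation":[0,0,0]},{"grip":0.3,"delta_pos":[0.7,-0.37,0],"rotation":[0,0,0]},{"grip":0.3,"delta_pos":[1,-0.53,0],"rotation":[0,0,0]}]' >/dev/null
python3 -m creep '[{"grip":0.3,"delta_pos":[0.35,-0.18,0],"rotation":[0,0,0]},{"grip":0.3,"delta_pos":[0.7,-0.37,0],"rotation":[0,0,0]},{"grip":0.3,"delta_pos":[1,-0.53,0],"rotation":[0,0,0]}]' >/dev/null
python3 -m creep '[{"grip":0.3,"delta_pos":[0.35,-0.18,0],"rotation":[0,0,0.23]},{"grip":0.3,"delta_pos":[0.7,-0.37,0],"rotation":[0,0,0.23]},{"grip":0.3,"delta_pos":[0.95,-0.53,0],"rotation":[0,0,0.23]},{"grip":0.3,"delta_pos":[0.95,-0.53,0],"rotation":[0,0,0.23]}]' >/dev/null
python3 -c "
from h import *
need((.578,-.3656),.027,-128.8)"
```

```text
t=45.6 pos [ 0.577  -0.3697  0.1526] ori [ 1.799e+02 -1.000e-01 -1.291e+02] F [-0.1  1.  -1. ] open 0.061 gf 0.0
   need units [-0.039  0.015  1.256] rotz -0.0032
```

```bash
python3 -m creep '[{"grip":0.3,"delta_pos":[-0.02,0.01,0],"rotation":[0,0,0]},{"grip":0.3,"delta_pos":[-0.02,0.01,0.2],"rotation":[0,0,0]},{"grip":0.3,"delta_pos":[-0.02,0.01,0.4],"rotation":[0,0,0]},{"grip":0.3,"delta_pos":[-0.02,0.01,0.65],"rotation":[0,0,0]}]' >/dev/null
python3 -m creep '[{"grip":0.3,"delta_pos":[0,0,0.2],"rotation":[0,0,0]},{"grip":0.3,"delta_pos":[0,0,0.4],"rotation":[0,0,0]},{"grip":0.3,"delta_pos":[0,0,0.55],"rotation":[0,0,0]},{"grip":0.3,"delta_pos":[0,0,0.62],"rotation":[0,0,0]},{"grip":0.3,"delta_pos":[0,0,0.62],"rotation":[0,0,0]}]'|grep -E 'pos|force'
python3 -m creep '[{"grip":1,"delta_pos":[0,0,0],"rotation":[0,0,0]},{"grip":1,"delta_pos":[0,0,0],"rotation":[0,0,0]},{"grip":1,"delta_pos":[0,0,0],"rotation":[0,0,0]},{"grip":1,"delta_pos":[0,0,0],"rotation":[0,0,0]},{"grip":1,"delta_pos":[0,0,0],"rotation":[0,0,0]}]'
python3 -m creep '[{"grip":1,"delta_pos":[0,0,-0.2],"rotation":[0,0,0]},{"grip":1,"delta_pos":[0,0,-0.5],"rotation":[0,0,0]},{"grip":1,"delta_pos":[0,0,-0.8],"rotation":[0,0,0]},{"grip":1,"delta_pos":[0,0,-1],"rotation":[0,0,0]},{"grip":1,"delta_pos":[0,0,-1],"rotation":[0,0,0]}]' |grep open
python3 -m creep '[{"grip":1,"delta_pos":[0,0,0],"rotation":[0,0,-0.233]},{"grip":1,"delta_pos":[0,0,0],"rotation":[0,0,-0.233]},{"grip":1,"delta_pos":[0,0,0],"rotation":[0,0,-0.233]},{"grip":1,"delta_pos":[0,0,0],"rotation":[0,0,-0.233]}]' |grep open
python3 -c "
from h import *
need(bed(-.029,-.042),.0565,-108.1)"
```

```text
tool_pos: [0.5775, -0.3636, 0.027]
force: [-0.5, -0.4, -0.5]
gripper_force: 0.0
clock: 47.05
tool_pos: [0.5783, -0.3644, 0.0287]
orientation: [-179.9, 0.0, -128.8]
force: [-0.7, 0.8, 3.3]
opening: 0.034
gripper_force: 30.0
opening: 0.0335
opening: 0.0337
t=48.0 pos [ 0.5775 -0.3641  0.127 ] ori [ 179.9    0.  -107.8] F [ 0.   1.1 -1. ] open 0.034 gf 30.0
   need units [-4.948  1.76   0.709] rotz 0.0036
```

```bash
python3 -m creep '[{"grip":1,"delta_pos":[-0.35,0.12,0],"rotation":[0,0,0.003]},{"grip":1,"delta_pos":[-0.7,0.25,0],"rotation":[0,0,0.003]},{"grip":1,"delta_pos":[-1,0.36,0],"rotation":[0,0,0.003]}]' >/dev/null
python3 -m creep '[{"grip":1,"delta_pos":[-0.35,0.12,0],"rotation":[0,0,0]},{"grip":1,"delta_pos":[-0.7,0.25,0],"rotation":[0,0,0]},{"grip":1,"delta_pos":[-1,0.36,0],"rotation":[0,0,0]}]' >/dev/null
python3 -m creep '[{"grip":1,"delta_pos":[-0.35,0.12,0],"rotation":[0,0,0]},{"grip":1,"delta_pos":[-0.7,0.25,0],"rotation":[0,0,0]},{"grip":1,"delta_pos":[-1,0.36,0],"rotation":[0,0,0]}]' >/dev/null
python3 -m creep '[{"grip":1,"delta_pos":[-0.35,0.12,0],"rotation":[0,0,0]},{"grip":1,"delta_pos":[-0.7,0.25,0],"rotation":[0,0,0]},{"grip":1,"delta_pos":[-1,0.36,0],"rotation":[0,0,0]}]' >/dev/null
python3 -m creep '[{"grip":1,"delta_pos":[-0.35,0.12,0],"rotation":[0,0,0]},{"grip":1,"delta_pos":[-0.7,0.25,0],"rotation":[0,0,0]},{"grip":1,"delta_pos":[-0.95,0.32,0],"rotation":[0,0,0]},{"grip":1,"delta_pos":[-0.95,0.32,0],"rotation":[0,0,0]},{"grip":1,"delta_pos":[-0.95,0.32,0.2],"rotation":[0,0,0]}]' >/dev/null
python3 -c "
from h import *
need(bed(-.029,-.042),.0565,-108.1)"
```

```text
t=49.6 pos [0.5651 0.1623 0.1097] ori [-179.8    0.2 -108.1] F [ 1.   0.2 -0.8] open 0.034 gf 30.0
   need units [0.028 0.038 0.532] rotz 0.0002
```

```bash
python3 -m creep '[{"grip":1,"delta_pos":[0.015,0.035,0.2],"rotation":[0,0,0]},{"grip":1,"delta_pos":[0.015,0.035,0.35],"rotation":[0,0,0]},{"grip":1,"delta_pos":[0.015,0.035,0.45],"rotation":[0,0,0]},{"grip":1,"delta_pos":[0.015,0.035,0.5],"rotation":[0,0,0]},{"grip":1,"delta_pos":[0.015,0.035,0.52],"rotation":[0,0,0]}]' |grep -E 'pos|force'
python3 -m creep '[{"grip":0.55,"delta_pos":[0,0,0],"rotation":[0,0,0]},{"grip":0.4,"delta_pos":[0,0,0],"rotation":[0,0,0]},{"grip":0.4,"delta_pos":[0,0,0],"rotation":[0,0,0]},{"grip":0.4,"delta_pos":[0,0,0],"rotation":[0,0,0]}]'|grep -E 'pos|open|force'
python3 -m creep '[{"grip":0.4,"delta_pos":[0,0,-0.2],"rotation":[0,0,0]},{"grip":0.4,"delta_pos":[0,0,-0.5],"rotation":[0,0,0]},{"grip":0.4,"delta_pos":[0,0,-0.8],"rotation":[0,0,0]},{"grip":0.4,"delta_pos":[0,0,-1],"rotation":[0,0,0]},{"grip":0.4,"delta_pos":[0,0,-1],"rotation":[0,0,0]}]'|grep -E 'open'
python3 -m creep '[{"grip":0.4,"delta_pos":[0.35,0,0],"rotation":[0,0,0]},{"grip":0.4,"delta_pos":[0.7,0,0],"rotation":[0,0,0]},{"grip":0.4,"delta_pos":[1,0,0],"rotation":[0,0,0]},{"grip":0.4,"delta_pos":[1,0,0],"rotation":[0,0,0]}]'|grep -E 'open'
python3 - <<'E'
from h import *
need((.5150,.0445),.068,-108.1)
s=snap('side');t=snap('top')
a=cv2.resize(s['color'][70:190,160:290,::-1],None,fx=3,fy=3,interpolation=cv2.INTER_CUBIC)
b=cv2.resize(t['color'][135:255,105:235,::-1],None,fx=3,fy=3,interpolation=cv2.INTER_CUBIC)
cv2.imwrite('pics/p6.png',np.hstack([a,b]))
E
```

```text
tool_pos: [0.56, 0.1602, 0.0557]
force: [-0.9, 0.4, 2.2]
gripper_force: 30.0
tool_pos: [0.5603, 0.1607, 0.0566]
force: [-0.6, 0.8, -0.3]
opening: 0.0516
gripper_force: 0.0
opening: 0.0528
opening: 0.053
t=51.5 pos [0.5271 0.0628 0.1556] ori [ 179.9   -0.  -108.2] F [-0.  -0.3  0. ] open 0.053 gf 0.0
   need units [0.211 0.056 0.877] rotz -0.0013
```

View pics/p6.png

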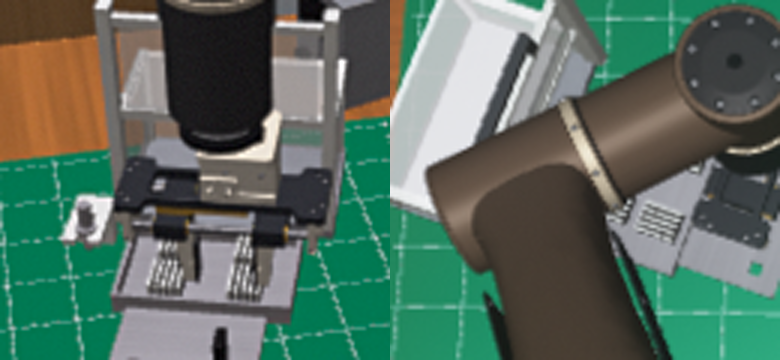

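The four modules lie flat in the tray, two in front at (165,270) and (247,280) and two behind the fingers. The pin is still parked at (85,215). I grip the fin and push home slowly.

```bash
python3 -m creep '[{"grip":0.4,"delta_pos":[0.21,0.055,0],"rotation":[0,0,0]},{"grip":0.4,"delta_pos":[0.21,0.055,0.2],"rotation":[0,0,0]},{"grip":0.4,"delta_pos":[0.21,0.055,0.4],"rotation":[0,0,0]},{"grip":0.4,"delta_pos":[0.21,0.055,0.6],"rotation":[0,0,0]},{"grip":0.4,"delta_pos":[0.21,0.055,0.8],"rotation":[0,0,0]}]' |grep -E 'pos|force'
python3 -m creep '[{"grip":0.6,"delta_pos":[0,0,0.07],"rotation":[0,0,0]},{"grip":1,"delta_pos":[0,0,0.07],"rotation":[0,0,0]},{"grip":1,"delta_pos":[0,0,0.07],"rotation":[0,0,0]},{"grip":1,"delta_pos":[0,0,0.07],"rotation":[0,0,0]},{"grip":1,"delta_pos":[0,0,0.07],"rotation":[0,0,0]}]'
python3 -m creep '[{"grip":1,"delta_pos":[0,0,0],"rotation":[0,0,0]},{"grip":1,"delta_pos":[0,0,0],"rotation":[0,0,0]},{"grip":1,"delta_pos":[0,0,0],"rotation":[0,0,0]},{"grip":1,"delta_pos":[0,0,0],"rotation":[0,0,0]}]'
```

```text
tool_pos: [0.5172, 0.0476, 0.0752]
force: [-0.3, 1.3, 0.3]
gripper_force: 0.0
clock: 52.55
tool_pos: [0.5176, 0.0475, 0.0699]
orientation: [-179.9, 0.1, -108.1]
force: [-10.8, 6.0, 7.7]
opening: 0.0183
gripper_force: 7.6
clock: 52.95
tool_pos: [0.5145, 0.0477, 0.0695]
orientation: [179.8, -0.0, -108.1]
force: [-14.2, 10.4, 12.1]
opening: 0.0116
gripper_force: 30.0
```

```bash
python3 -m creep '[{"grip":1,"delta_pos":[-0.08,0.035,0],"rotation":[0,0,0]},{"grip":1,"delta_pos":[-0.2,0.035,0],"rotation":[0,0,0]},{"grip":1,"delta_pos":[-0.33,0.035,0],"rotation":[0,0,0]},{"grip":1,"delta_pos":[-0.46,0.035,0],"rotation":[0,0,0]},{"grip":1,"delta_pos":[-0.6,0.035,0],"rotation":[0,0,0]}]'|grep -E 'pos|force'
python3 -m creep '[{"grip":1,"delta_pos":[-0.13,0,0],"rotation":[0,0,0]},{"grip":1,"delta_pos":[-0.26,0,0],"rotation":[0,0,0]},{"grip":1,"delta_pos":[-0.39,0,0],"rotation":[0,0,0]},{"grip":1,"delta_pos":[-0.52,0,0],"rotation":[0,0,0]},{"grip":1,"delta_pos":[-0.65,0,0],"rotation":[0,0,0]}]'|grep -E 'pos|force'
python3 -m creep '[{"grip":1,"delta_pos":[-0.13,0,0],"rotation":[0,0,0]},{"grip":1,"delta_pos":[-0.26,0,0],"rotation":[0,0,0]},{"grip":1,"delta_pos":[-0.39,0,0],"rotation":[0,0,0]},{"grip":1,"delta_pos":[-0.48,0,0],"rotation":[0,0,0]},{"grip":1,"delta_pos":[-0.56,0,0],"rotation":[0,0,0]}]'|grep -E 'pos|force'
python3 -m creep '[{"grip":1,"delta_pos":[-0.04,0,0],"rotation":[0,0,0]},{"grip":1,"delta_pos":[-0.08,0,0],"rotation":[0,0,0]},{"grip":1,"delta_pos":[-0.1,0,0],"rotation":[0,0,0]},{"grip":1,"delta_pos":[-0.12,0,0],"rotation":[0,0,0]},{"grip":1,"delta_pos":[-0.12,0,0],"rotation":[0,0,0]}]'|grep -E 'pos|force'
```

```text
tool_pos: [0.5332, 0.1053, 0.0696]
force: [4.7, -4.8, -2.4]
gripper_force: 30.0
tool_pos: [0.5536, 0.167, 0.0696]
force: [4.4, -4.9, -2.1]
gripper_force: 30.0
tool_pos: [0.5712, 0.2204, 0.0696]
force: [5.7, -5.8, -0.4]
gripper_force: 30.0
tool_pos: [0.5739, 0.2285, 0.0696]
force: [3.6, -14.2, 3.8]
gripper_force: 30.0
```

```bash
python3 -m creep '[{"grip":0.7,"delta_pos":[0,0,0],"rotation":[0,0,0]},{"grip":0.5,"delta_pos":[0,0,0],"rotation":[0,0,0]},{"grip":0.5,"delta_pos":[0,0,0],"rotation":[0,0,0]},{"grip":0.5,"delta_pos":[0,0,0],"rotation":[0,0,0]}]'|grep -E 'pos|force|open'
python3 -m creep '[{"grip":0.5,"delta_pos":[0,0,-0.2],"rotation":[0,0,0]},{"grip":0.5,"delta_pos":[0,0,-0.5],"rotation":[0,0,0]},{"grip":0.5,"delta_pos":[0,0,-0.8],"rotation":[0,0,0]},{"grip":0.5,"delta_pos":[0,0,-1],"rotation":[0,0,0]}]' >/dev/null
python3 -m creep '[{"grip":0.5,"delta_pos":[0,0,-0.35],"rotation":[0,0,0]},{"grip":0.5,"delta_pos":[0,0,-0.7],"rotation":[0,0,0]},{"grip":0.5,"delta_pos":[0,0,-1],"rotation":[0,0,0]}]' >/dev/null
python3 -m creep '[{"grip":0.5,"delta_pos":[0,0,-0.35],"rotation":[0,0,0]},{"grip":0.5,"delta_pos":[0,0,-0.7],"rotation":[0,0,0]},{"grip":0.5,"delta_pos":[0,0,-1],"rotation":[0,0,0]}]' >/dev/null
python3 -m creep '[{"grip":0.5,"delta_pos":[0,0,-0.25],"rotation":[0,0,0]},{"grip":0.5,"delta_pos":[0,0,-0.5],"rotation":[0,0,-0.09]},{"grip":0.5,"delta_pos":[0,0,-0.5],"rotation":[0,0,-0.18]},{"grip":0.5,"delta_pos":[0,0,-0.5],"rotation":[0,0,-0.27]},{"grip":0.5,"delta_pos":[0,0,-0.5],"rotation":[0,0,-0.333]}]' >/dev/null
python3 -m creep '[{"grip":0.5,"delta_pos":[0,0,0],"rotation":[0,0,-0.333]},{"grip":0.5,"delta_pos":[0,0,0],"rotation":[0,0,-0.333]},{"grip":0.5,"delta_pos":[0,0,0],"rotation":[0,0,-0.333]},{"grip":0.5,"delta_pos":[0,0,0],"rotation":[0,0,-0.333]}]' >/dev/null
python3 -m creep '[{"grip":0.5,"delta_pos":[0,0,0],"rotation":[0,0,-0.334]},{"grip":0.5,"delta_pos":[0,0,0],"rotation":[0,0,-0.334]},{"grip":0.5,"delta_pos":[0,0,0],"rotation":[0,0,-0.334]},{"grip":0.5,"delta_pos":[0,0,0],"rotation":[0,0,-0.334]},{"grip":0.5,"delta_pos":[0,0,0],"rotation":[0,0,-0.334]}]' >/dev/null
python3 - <<'E'
from h import *
need((.5653,.3099),.311,-17.9)
s=snap('side')
cv2.imwrite('pics/p7.png',cv2.resize(s['color'][50:180,160:290,::-1],None,fx=4.4,fy=4.4,interpolation=cv2.INTER_CUBIC))
E
```

```text
tool_pos: [0.5739, 0.2323, 0.0692]
force: [-0.2, 0.4, 0.3]
opening: 0.0381
gripper_force: 0.0
t=57.8 pos [0.5737 0.2321 0.4191] ori [-180.    0.  -18.] F [-0.2 -1.   0.4] open 0.044 gf 0.0
   need units [-0.32  -0.714  1.081] rotz -0.0011
```

View pics/p7.png

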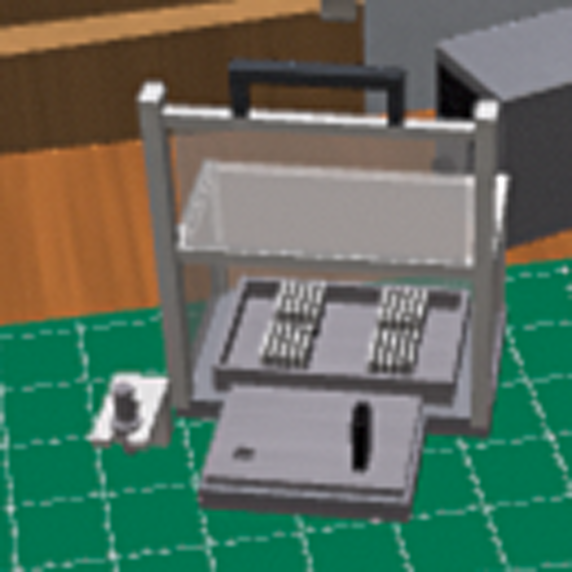

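The loaded tray is home with four modules flat, the sash is raised, and the pin is parked at (125,405). I grip the handle next.

```bash
python3 -m creep '[{"grip":0.5,"delta_pos":[-0.1,-0.25,0],"rotation":[0,0,0]},{"grip":0.5,"delta_pos":[-0.2,-0.5,0],"rotation":[0,0,0]},{"grip":0.5,"delta_pos":[-0.32,-0.71,0],"rotation":[0,0,0]},{"grip":0.5,"delta_pos":[-0.32,-0.71,0],"rotation":[0,0,0]},{"grip":0.5,"delta_pos":[-0.32,-0.71,0.15],"rotation":[0,0,0]}]' >/dev/null
python3 -m creep '[{"grip":0.5,"delta_pos":[0,0,0.25],"rotation":[0,0,0]},{"grip":0.5,"delta_pos":[0,0,0.5],"rotation":[0,0,0]},{"grip":0.5,"delta_pos":[0,0,0.75],"rotation":[0,0,0]},{"grip":0.5,"delta_pos":[0,0,0.92],"rotation":[0,0,0]},{"grip":0.5,"delta_pos":[0,0,0.92],"rotation":[0,0,0]}]'
python3 -m creep '[{"grip":1,"delta_pos":[0,0,0],"rotation":[0,0,0]},{"grip":1,"delta_pos":[0,0,0],"rotation":[0,0,0]},{"grip":1,"delta_pos":[0,0,0],"rotation":[0,0,0]},{"grip":1,"delta_pos":[0,0,0],"rotation":[0,0,0]},{"grip":1,"delta_pos":[0,0,0],"rotation":[0,0,0]}]'
```

```text
clock: 58.8
tool_pos: [0.5645, 0.3083, 0.3093]
orientation: [179.8, 0.2, -18.2]
force: [0.3, 0.4, -0.1]
opening: 0.0443
gripper_force: 0.0
clock: 59.3
tool_pos: [0.5657, 0.3095, 0.3128]
orientation: [-179.9, -0.0, -18.1]
force: [-0.2, 0.7, 1.0]
opening: 0.0135
gripper_force: 30.0
```

```bash
python3 -m creep '[{"grip":1,"delta_pos":[0,0,0.08],"rotation":[0,0,0]},{"grip":1,"delta_pos":[0,0,0.18],"rotation":[0,0,0]},{"grip":1,"delta_pos":[0,0,0.28],"rotation":[0,0,0]},{"grip":1,"delta_pos":[0,0,0.39],"rotation":[0,0,0]},{"grip":1,"delta_pos":[0,0,0.5],"rotation":[0,0,0]}]'|grep -E 'pos|force'
python3 -m creep '[{"grip":1,"delta_pos":[0,0,0.1],"rotation":[0,0,0]},{"grip":1,"delta_pos":[0,0,0.2],"rotation":[0,0,0]},{"grip":1,"delta_pos":[0,0,0.3],"rotation":[0,0,0]},{"grip":1,"delta_pos":[0,0,0.4],"rotation":[0,0,0]},{"grip":1,"delta_pos":[0,0,0.5],"rotation":[0,0,0]}]'|grep -E 'pos|force'
python3 -m creep '[{"grip":1,"delta_pos":[0,0,0.06],"rotation":[0,0,0]},{"grip":1,"delta_pos":[0,0,0.12],"rotation":[0,0,0]},{"grip":1,"delta_pos":[0,0,0.16],"rotation":[0,0,0]},{"grip":1,"delta_pos":[0,0,0.19],"rotation":[0,0,0]},{"grip":1,"delta_pos":[0,0,0.2],"rotation":[0,0,0]}]'|grep -E 'pos|force'
```

```text
tool_pos: [0.5657, 0.3095, 0.2614]
force: [-0.8, 2.2, 4.5]
gripper_force: 30.0
tool_pos: [0.5657, 0.3095, 0.2113]
force: [1.1, 2.8, 4.7]
gripper_force: 30.0
tool_pos: [0.5657, 0.3095, 0.1927]
force: [-1.6, 2.4, 11.8]
gripper_force: 30.0
```

```bash
python3 -m creep '[{"grip":1,"delta_pos":[0,0,0.02],"rotation":[0,0,0]},{"grip":1,"delta_pos":[0,0,0.02],"rotation":[0,0,0]},{"grip":1,"delta_pos":[0,0,0.02],"rotation":[0,0,0]}]'|grep -E 'pos|force'
python3 -m creep '[{"grip":0.7,"delta_pos":[0,0,-0.01],"rotation":[0,0,0]},{"grip":0.5,"delta_pos":[0,0,-0.01],"rotation":[0,0,0]},{"grip":0.5,"delta_pos":[0,0,-0.01],"rotation":[0,0,0]},{"grip":0.5,"delta_pos":[0,0,-0.01],"rotation":[0,0,0]},{"grip":0.5,"delta_pos":[0,0,-0.01],"rotation":[0,0,0]}]'|grep -E 'pos|force|open'
python3 -m creep '[{"grip":0.5,"delta_pos":[0,0,-0.2],"rotation":[0,0,0]},{"grip":0.5,"delta_pos":[0,0,-0.5],"rotation":[0,0,0]},{"grip":0.5,"delta_pos":[0,0,-0.8],"rotation":[0,0,0]},{"grip":0.5,"delta_pos":[0,0,-1],"rotation":[0,0,0]}]' >/dev/null
python3 -m creep '[{"grip":0.5,"delta_pos":[0,0.1,-0.3],"rotation":[0,0,0]},{"grip":0.5,"delta_pos":[0,0.3,-0.6],"rotation":[0,0,0]},{"grip":0.5,"delta_pos":[0,0.5,-0.8],"rotation":[0,0,0]},{"grip":0.5,"delta_pos":[0,0.5,-0.8],"rotation":[0,0,0]}]' |grep force
python3 - <<'E'
from h import *
s=snap('side','f.png')
cv2.imwrite('pics/p8.png',cv2.resize(s['color'][50:350,130:350,::-1],None,fx=2,fy=2,interpolation=cv2.INTER_CUBIC))
E
```

```text
tool_pos: [0.5657, 0.3095, 0.1927]
force: [-3.9, 2.9, 15.8]
gripper_force: 30.0
tool_pos: [0.5652, 0.3088, 0.1904]
force: [0.3, -0.2, -0.0]
opening: 0.0427
gripper_force: 0.0
force: [0.3, -0.2, 0.2]
gripper_force: 0.0
```

View pics/p8.png

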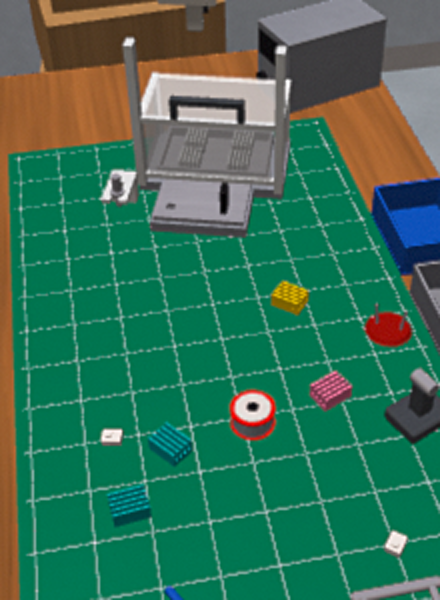

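The sash is shut with its handle low at (205,105), the tray is home with the modules inside, the pin is parked at (117,185), and the bystanders have not moved.

```bash
python3 -c "
from plant import ctrl
print(ctrl.close_job())"
```

```text
the job is handed in; nothing more can be done
None
```

I handed the job in at about 62 s. All four modules are flat on the tray, the tray is home, the sash is shut, the pin is parked in the notch, and no bystanders were disturbed. The hand-in call returned no verdict, so this rests on the last camera view and the force readings.

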